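# Fit the filter cartridges to the glassblower's gas manifold

## Robot

A 6-joint arm with a two-finger parallel gripper is mounted at the origin on the work surface. World frame = base frame: x ahead of the robot, y to its left, z up, the work surface at z = 0. Lengths are in m, angles in rad, forces in N, time in s.
With the tool pointing down it reaches from about 0.35 to 0.85 m from the base axis. Payload 8.1 kg.
Tool frame: the origin (TCP) lies at the very end of the fingers, on their centre line; the grasp point (between the pads) lies 19 mm behind it; z points along the fingers, y is the direction in which the jaws open and shut (so a half turn about z gives the same grasp; the last joint's range is limited). The gripper opens to 93 mm and grips with 3 to 60 N. Pads are 15 mm wide; open, the fingers measure 128 mm over their backs; the gripper's body (75 mm by 188 mm) begins 65 mm behind the grasp point.
Start: joints at [-1.314, 0.13, 1.488, -0, 1.523, -0.085], TCP at [0.201, -0.565, 0.219] pointing down, gripper open.
Joint ranges: [-2.96, 2.96], [-0.89, 2.26], [0.02, 2.5], [-1.34, 4.48], [0, 2.73], [-2.66, 2.66]. Speed limits (rad/s): [2.39, 2.39, 2.79, 3.14, 3.14, 3.14].

## Interface

Orientations are given as a rotation vector (axis times angle).
In Python, from plant import * gives the robot as it stands.
- The arm moves only by the tool apply_moves, never from a script. Its argument "commands" is one flat list of numbers, 7 for each row, row after row: the shift along the world's x, y, z in cm, then the turn, a rotation vector about the world's x, y, z in rad, then the finger opening in cm, from 0 to 9.3. A call has 1 to 8 rows; each row shifts and turns the pose as measured when the row begins; what a row does not reach is not made up. A row lasts 1/8 s, in which the tool goes at most 62.5 mm and 10.7 degrees, less where a joint would pass 70% of its speed; a pose out of reach is approached as far as the arm can. A call with a gripper value outside its range is refused whole. The fingers move at their own pace and stop on an object; "squeeze" is the grip in N (left out, the last holds). Time passes only in rows, so rows that do not move let the fingers close. It gives the time, the measured TCP pose, the force and the opening at its end, in the units of the state.
- read_state(): the state, without advancing time (a new reading comes with each control period).
- read_camera(name): name is "scene" or "top" or "wrist"; returns (picture, depth): 384x512x3 uint8, blue, green, red; 384x512 float32, m along the optical axis (not along the pixel's ray), 0 where there is no reading.
- camera_model(name): a dict with "intrinsics" (3x3 intrinsics, pixels), "R" (3x3) and "t" (3): a world point X has camera coordinates R X + t. Camera axes: x right, y down, z forward; pixel columns grow to the right and rows downward; lengths in m; the calibration is good to about 2 mm. A picture is of the moment at which its call begins: read the wrist's pose just before it. camera_model takes no time and is no camera call; for the wrist camera it gives the pose at the moment of the call.
- close_job(): hands the job in, once; it reports no verdict.
Trained networks look in the newest picture that a camera, given by its name, has taken for a name from the list of things; names that differ only in an ending like _2 or _b are one class to them, and where a whole thing is asked for, a point or a joint stands for the part that bears it (a point fixed in the world has none). Each returns a list of dicts, best first, with "conf" (0 to 1); they miss things now and then, are a little off and sometimes report something else, mostly with a low value. They report only what shows in the picture. A call takes as long as a camera call. They do not tell look-alikes from the thing itself.
- find_in(query, camera): "point" ([x, y, z] in m, in the coordinates of the camera as it stood for that picture, good to about 4 mm: the middle of the surface that is visible of it).
- cut_out(query, camera): "mask" (384x512 bool, what is visible of it).
- spot_point(query, camera): "point" ([x, y, z] in m, in the coordinates of the camera as it stood for that picture, good to about 4 mm: a listed point, or the origin of a listed thing).
The state is a dict: "t": time; "q": joint angles; "dq": joint speeds; "joint_torque": joint torques, N m; "tool_pos": TCP position; "orientation": TCP orientation; "force": force on the tool from outside, world axes, zero at the start; "wrist_torque": the same for the moment, N m; "opening": finger opening in m.
Only numpy, scipy, OpenCV 4.12 (cv2) and the standard library are available. Lean on these libraries where they do the work, as an engineer would, in place of code of your own. Each camera call takes 0.05 s, during which the arm holds its last target. There are 200 camera calls.

## Task

For each filter cartridge standing on the bench, take the dust plug out of the gas port of the same colour and hang the plug by its eye on a free peg of the rail, then lock the cartridge in that port: lugs down the notches, push in against the spring, a quarter turn clockwise, and let it spring back up to seat. A port without a cartridge may keep its plug, but a plug that is out must hang on a peg; leave the other things on the bench where they are.

Things in the scene. Friction and masses are not known exactly. Their poses are not given: they have to be found in the camera images.
- manifold: fixed aluminium gas manifold, bar 100 x 345 x 32, with three upright steel bayonet ports along its y, 110 apart: red y -110, blue y 0, yellow y +110. Origin: centre of underside, on the bench; z up.
- rail: fixed peg rail: level 16 mm steel bar, 330 long along its own y, axis 125 above the bench, posts at y +-158. Four brass pegs, 9 thick, 60 long, start on the bar at y -120, -40, 40, 120 and point to the rail's -x (towards the robot), sloping up 0.35 rad to the tip. Nothing else stands above the bar. Origin: under the bar's middle, on the bench; z up.
- peg0 (a point): free upper end (centre of the rounded tip) of the peg at rail y -120; empty at the start. From here the peg runs to the rail's +x, falling 0.35 rad, 56 mm in plan, to the bar. Tip 146 above the bench.
- peg1 (a point): free upper end (centre of the rounded tip) of the peg at rail y -40; empty at the start. From here the peg runs to the rail's +x, falling 0.35 rad, 56 mm in plan, to the bar. Tip 146 above the bench.
- peg2 (a point): free upper end (centre of the rounded tip) of the peg at rail y 40; empty at the start. From here the peg runs to the rail's +x, falling 0.35 rad, 56 mm in plan, to the bar. Tip 146 above the bench.
- peg3 (a point): free upper end (centre of the rounded tip) of the peg at rail y 120; empty at the start. From here the peg runs to the rail's +x, falling 0.35 rad, 56 mm in plan, to the bar. Tip 146 above the bench.
- port_red: red port: collar with red band, outer diameter 80. Origin: centre of its mouth, 70 above the bench; z up. Hole diameter 50, two open notches on its +x and -x sides (to 33 from axis, 22 wide) for the lugs. Locked: cartridge turned 1.57 rad clockwise (seen from above) from the notches, underside 16 below the mouth. A stop lies 0.2 rad beyond; it will not turn the other way.
- plunger_red (a joint): spring plunger, a brass disc in the red port, m, grows as pressed, 0 at rest = 9 mm below the mouth, at most 0.020. Yields at 6 N, +0.5 N per mm. Push the cartridge's underside 23 to 27 below the mouth (joint 0.014 to 0.018, about 14 N) and the lugs clear the teeth and can turn; then let go: it springs up to 0.007 into its pockets. Not turned, it rises back to 0.
- cart_red: red filter cartridge, upright on the bench (may be absent), 280 g, bottom-heavy, 78 tall. Neck diameter 44, height 0-28, with two brass lugs on its +x and -x sides (62 over both, 8 wide, 4-11 up); red body diameter 56, height 28-46; black grip bar 46 long (x), 22 wide (y), height 46-78: pinch its width, fingertips just above the body. Origin: centre of underside, z up. Half-turn symmetric.
- plug_red: red dust plug, 90 g, sits loose in the red port. Disc diameter 58, 9 thick, underside on the port's mouth (6 mm spigot); upright wire eye (hole diameter 28, wire 8) in its y-z plane, hole along its x, centre 29 up; above it a tab 22 wide (y), 8 thick (x), 44-82 up: pinch its thickness, fingertips at 46 up or higher. Origin: underside centre, z up. Half-turn symmetric.
- port_blue: blue port: collar with blue band, outer diameter 80. Origin: centre of its mouth, 70 above the bench; z up. Hole diameter 50, two open notches on its +x and -x sides (to 33 from axis, 22 wide) for the lugs. Locked: cartridge turned 1.57 rad clockwise (seen from above) from the notches, underside 16 below the mouth. A stop lies 0.2 rad beyond; it will not turn the other way.
- plunger_blue (a joint): spring plunger, a brass disc in the blue port, m, grows as pressed, 0 at rest = 9 mm below the mouth, at most 0.020. Yields at 6 N, +0.5 N per mm. Push the cartridge's underside 23 to 27 below the mouth (joint 0.014 to 0.018, about 14 N) and the lugs clear the teeth and can turn; then let go: it springs up to 0.007 into its pockets. Not turned, it rises back to 0.
- cart_blue: blue filter cartridge, upright on the bench (may be absent), 280 g, bottom-heavy, 78 tall. Neck diameter 44, height 0-28, with two brass lugs on its +x and -x sides (62 over both, 8 wide, 4-11 up); blue body diameter 56, height 28-46; black grip bar 46 long (x), 22 wide (y), height 46-78: pinch its width, fingertips just above the body. Origin: centre of underside, z up. Half-turn symmetric.
- plug_blue: blue dust plug, 90 g, sits loose in the blue port. Disc diameter 58, 9 thick, underside on the port's mouth (6 mm spigot); upright wire eye (hole diameter 28, wire 8) in its y-z plane, hole along its x, centre 29 up; above it a tab 22 wide (y), 8 thick (x), 44-82 up: pinch its thickness, fingertips at 46 up or higher. Origin: underside centre, z up. Half-turn symmetric.
- port_yellow: yellow port: collar with yellow band, outer diameter 80. Origin: centre of its mouth, 70 above the bench; z up. Hole diameter 50, two open notches on its +x and -x sides (to 33 from axis, 22 wide) for the lugs. Locked: cartridge turned 1.57 rad clockwise (seen from above) from the notches, underside 16 below the mouth. A stop lies 0.2 rad beyond; it will not turn the other way.
- plunger_yellow (a joint): spring plunger, a brass disc in the yellow port, m, grows as pressed, 0 at rest = 9 mm below the mouth, at most 0.020. Yields at 6 N, +0.5 N per mm. Push the cartridge's underside 23 to 27 below the mouth (joint 0.014 to 0.018, about 14 N) and the lugs clear the teeth and can turn; then let go: it springs up to 0.007 into its pockets. Not turned, it rises back to 0.
- cart_yellow: yellow filter cartridge, upright on the bench (may be absent), 280 g, bottom-heavy, 78 tall. Neck diameter 44, height 0-28, with two brass lugs on its +x and -x sides (62 over both, 8 wide, 4-11 up); yellow body diameter 56, height 28-46; black grip bar 46 long (x), 22 wide (y), height 46-78: pinch its width, fingertips just above the body. Origin: centre of underside, z up. Half-turn symmetric.
- plug_yellow: yellow dust plug, 90 g, sits loose in the yellow port. Disc diameter 58, 9 thick, underside on the port's mouth (6 mm spigot); upright wire eye (hole diameter 28, wire 8) in its y-z plane, hole along its x, centre 29 up; above it a tab 22 wide (y), 8 thick (x), 44-82 up: pinch its thickness, fingertips at 46 up or higher. Origin: underside centre, z up. Half-turn symmetric.
- paddle: bystander, leave alone: graphite paddle with a wooden handle, 220 long, lying flat
- jar_stubs: bystander, leave alone: small open green glass cup, 64 across, 85 tall
- flux_jar: bystander, leave alone: amber jar with black lid, 56 across, 75 tall
- mould: bystander, leave alone: dark steel mould block, 55 x 55 x 30
- reamer: bystander, leave alone: small screwdriver-like reamer, 160 long, lying flat
- marble_cup: bystander, leave alone: short brass cylinder, 44 across, 30 tall
There are look-alikes about, which are no part of the job. Leave any pink or turquoise look-alike of the plug_red alone.

How it is judged:
By the outcome, as a careful person would: the job done as asked, in the order asked, and still so for the second after the job is handed in, with the robot touching nothing.
Of cart_red, cart_blue, cart_yellow only 2 to 3 are there at a start; the rules pass over those that are not, and their reading is None.
At some moment in a run one of cart_red, cart_blue, cart_yellow may be knocked a few centimetres aside while the robot is not near it.
It also fails if it takes over 210 s, if anything falls off the work surface, if the arm or the gripper's body presses on something with over 40 N, if the wrist force passes 120 N, or if a joint passes its speed limit or range.

## Working session

There is one attempt and no reset: what is moved stays moved. The work goes in short steps, Python scripts to look and compute and a tool call to move; the robot and the scene stay as the last step left them, time stands still between calls to the robot, and variables do not carry over. Pictures are saved under pics/ and viewed, about 12 in all and at most 16, crops included, and the job is handed in when it is done.

Besides the shell and the picture viewer there is one more tool, called as name(argument=value, ...) on one line, values as JSON. apply_moves: Moves the arm, as the interface text tells. Its arguments: {"type":"object","properties":{"commands":{"type":"array"},"squeeze":{"type":"number"}},"required":["commands"]}

```bash
mkdir -p pics; ls
cat > h.py <<'E'
from plant import *
import numpy as np, cv2
from scipy.spatial.transform import Rotation as Ro
def cam(n):
    m=camera_model(n); p,d=read_camera(n); return p,d,m
def w(m,P): return np.array(m["R"]).T@(np.array(P)-np.array(m["t"]))
def world(d,m):
    K=np.array(m["intrinsics"]); h,ww=d.shape
    u,v=np.meshgrid(np.arange(ww),np.arange(h))
    P=np.stack([(u-K[0,2])/K[0,0]*d,(v-K[1,2])/K[1,1]*d,d],-1)
    return (P-np.array(m["t"]))@np.array(m["R"])
def proj(m,X):
    c=np.array(m["R"])@np.array(X)+np.array(m["t"]); p=np.array(m["intrinsics"])@c; return p[:2]/p[2]
E
python3 - <<'E'
from h import *
s=read_state(); print(s)
for n in ["scene","top"]:
    p,d,m=cam(n); cv2.imwrite(f"pics/{n}0.png",p); np.savez(f"/tmp/{n}0.npz",p=p,d=d)
    print(n,w(m,[0,0,0]))
    for q in ["manifold","rail","port_red","port_blue","port_yellow","cart_red","cart_blue","cart_yellow","plug_red","plug_blue","plug_yellow","peg0","peg3"]:
        r=spot_point(q,n)
        print(n,q,[(np.round(w(m,x["point"]),3).tolist(),proj(m,w(m,x["point"])).astype(int).tolist(),round(x["conf"],2)) for x in r[:3]])
E
```

```text
pics
{'t': 0.0, 'q': array([-1.31437204e+00,  1.31171065e-01,  1.48924083e+00,  5.50872919e-06,
        1.52301289e+00, -8.53846270e-02]), 'dq': array([-0.00096762, -0.00130921, -0.00151429,  0.00041093,  0.00082888,
        0.00075598]), 'joint_torque': array([ 1.21551402e-03, -5.59845042e+01, -4.91755807e+01,  7.67524447e-02,
        3.53056414e-02, -1.49559373e-04]), 'tool_pos': array([ 0.20100421, -0.56473463,  0.21760266]), 'orientation': array([-3.09402464e+00, -5.33991335e-01,  2.37068682e-04]), 'force': array([0.04576793, 0.00261099, 0.41532231]), 'wrist_torque': array([-0.03225666, -0.01165616,  0.02150366]), 'opening': 0.09286859008675723}
scene [ 1.38593097 -0.26979278  1.34518409]
scene manifold [([0.522, 0.199, -0.003], [308, 187], 0.66)]
scene rail []
scene port_red [([0.547, 0.094, 0.074], [287, 187], 0.5), ([0.445, -0.172, -0.0], [214, 193], 0.43)]
scene port_blue [([0.524, 0.205, 0.07], [312, 177], 0.69), ([0.545, 0.097, 0.07], [287, 187], 0.32), ([0.393, 0.443, -0.005], [351, 151], 0.25)]
scene port_yellow [([0.505, 0.31, 0.07], [335, 167], 0.74)]
scene cart_red [([
[... 1189 characters left out ...]
op cart_blue [([0.449, -0.168, 0.001], [304, 226], 0.59)]
top cart_yellow [([0.471, -0.297, 0.003], [346, 219], 0.87), ([0.381, 0.212, -0.001], [180, 248], 0.62)]
top plug_red [([0.67, 0.249, 0.003], [171, 156], 0.63), ([0.751, 0.205, 0.008], [186, 131], 0.57), ([0.305, 0.166, 0.009], [194, 274], 0.53)]
top plug_blue [([0.527, 0.204, 0.073], [180, 197], 0.59)]
top plug_yellow [([0.503, 0.312, 0.07], [142, 205], 0.6)]
top peg0 [([0.61, -0.151, 0.146], [304, 163], 0.97), ([0.614, -0.232, 0.148], [333, 161], 0.88), ([0.62, -0.312, 0.144], [361, 160], 0.87)]
top peg3 [([0.61, -0.151, 0.146], [304, 163], 0.97), ([0.614, -0.232, 0.148], [333, 161], 0.88), ([0.62, -0.312, 0.144], [361, 160], 0.87)]
```

Run:
```python
import cv2
p=cv2.imread("pics/scene0.png")[110:260,140:400]; cv2.imwrite("pics/s0c.png",cv2.resize(p,None,fx=3,fy=3,interpolation=2))
p=cv2.imread("pics/top0.png")[110:300,120:390]; cv2.imwrite("pics/t0c.png",cv2.resize(p,None,fx=2.9,fy=2.9,interpolation=2))
```

```text
(no output)
```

View pics/s0c.png

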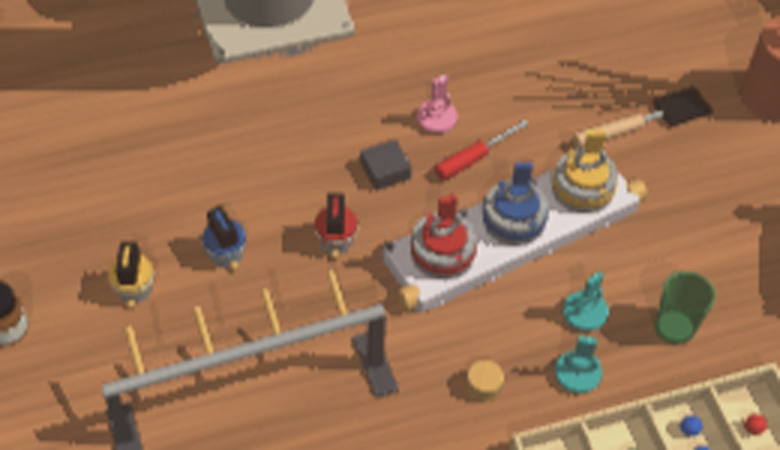

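View pics/t0c.png

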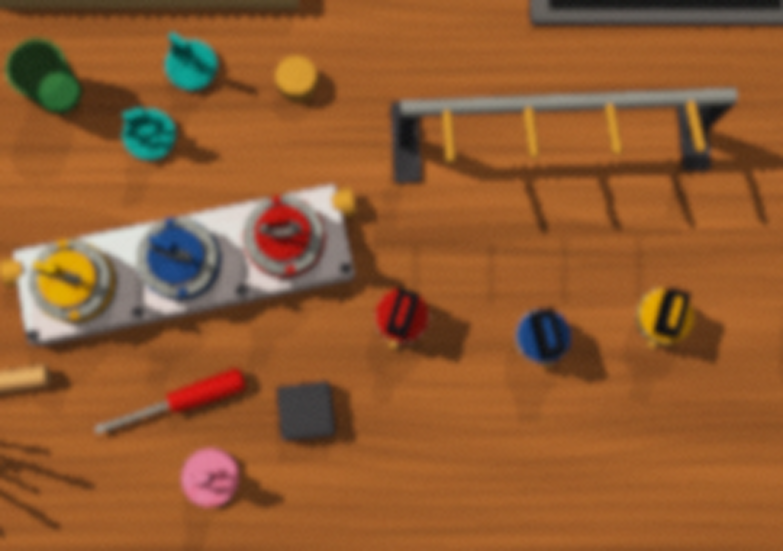

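apply_moves(commands=[2.6, 5.2, 1.5, 0, 0, 0.16, 9.3, 2.6, 5.2, 1.5, 0, 0, 0.16, 9.3, 2.6, 5.2, 1.5, 0, 0, 0.16, 9.3, 2.6, 5.2, 1.5, 0, 0, 0.16, 9.3, 2.6, 5.2, 1.5, 0, 0, 0.16, 9.3, 2.6, 5.2, 1.5, 0, 0, 0.16, 9.3, 2.6, 5.2, 1.5, 0, 0, 0.16, 9.3, 2.6, 5.2, 1.5, 0, 0, 0.16, 9.3], squeeze=25)

```text
t: 2.4
tool_pos: [0.4106, -0.1381, 0.3395]
orientation: [-2.126, -2.312, 0.002]
force: [1.6, -0.1, -0.2]
opening: 0.0928
```

apply_moves(commands=[2.6, 5.2, 0, 0, 0, 0, 9.3, 2.6, 5.2, 0, 0, 0, 0, 9.3, 2.6, 5.2, 0, 0, 0, 0, 9.3, 2.6, 5.2, 0, 0, 0, 0, 9.3, 1, 4, 0, 0, 0, 0, 9.3, 0, 0, 0, 0, 0, 0, 9.3])

```text
t: 3.15
tool_pos: [0.5284, 0.1226, 0.342]
orientation: [2.113, 2.318, 0.003]
force: [0.1, -0.7, -0.6]
opening: 0.0927
```

```bash
cat >> h.py <<'E'
def look(n,name):
    s=read_state(); p,d,m=cam(n); cv2.imwrite(f"pics/{name}.png",p); np.savez(f"/tmp/{name}.npz",p=p,d=d)
    return p,d,m
def st():
    s=read_state(); R=Ro.from_rotvec(s["orientation"]).as_matrix()
    print("t",round(s["t"],2),"tcp",np.round(s["tool_pos"],4),"phi",round(np.arctan2(R[1,1],R[0,1]),3),"z",np.round(R[:,2],3),"F",np.round(s["force"],1),"Tq",np.round(s["wrist_torque"],2),"op",round(s["opening"],4),"q",np.round(s["q"],2))
E
python3 - <<'E'
from h import *
st()
p,d,m=look("wrist","w1")
print(w(m,[0,0,0]), m["intrinsics"])
for q in ["port_red","port_blue","port_yellow","plug_red","plug_blue","plug_yellow"]:
    for x in spot_point(q,"wrist")[:2]:
        P=w(m,x["point"]); print(q,np.round(P,3),proj(m,P).astype(int),round(x["conf"],2))
E
```

```text
t 3.15 tcp [0.5284 0.1226 0.342 ] phi 0.092 z [ 0.005 -0.002 -1.   ] F [ 0.1 -0.7 -0.6] Tq [-0.07 -0.08  0.02] op 0.0927 q [ 0.14 -0.05  1.45 -0.    1.74  0.04]
[0.52087633 0.20565624 0.50750136] [[267.29724814   0.         257.36741425]
 [  0.         267.29724814 190.3970323 ]
 [  0.           0.           1.        ]]
port_red [0.551 0.097 0.068] [268 175] 0.93
port_yellow [0.529 0.203 0.067] [260 109] 0.34
plug_red [0.306 0.171 0.004] [135 115] 0.96
plug_red [0.75  0.209 0.001] [380 117] 0.9
plug_blue [0.528 0.201 0.065] [260 110] 0.64
plug_blue [0.722 0.351 0.004] [384  27] 0.33
plug_yellow [0.5   0.311 0.064] [248  30] 0.94
plug_yellow [0.548 0.095 0.07 ] [266 177] 0.39
```

View pics/w1.png

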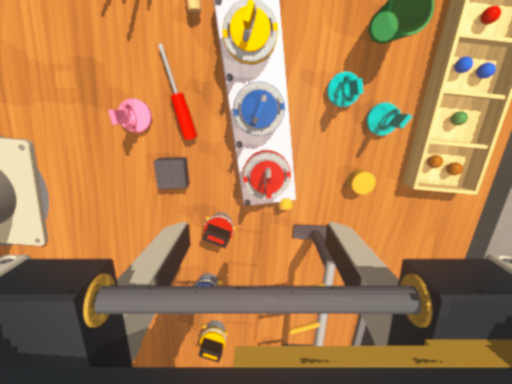

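```bash
cat >> h.py <<'E'
def tab(X,c,zlo,zhi,r=0.035):
    "horizontal PCA of points near c with height in zlo..zhi -> centre, long-axis angle, extents"
    k=(np.hypot(X[...,0]-c[0],X[...,1]-c[1])<r)&(X[...,2]>zlo)&(X[...,2]<zhi)
    P=X[k][:,:2].astype(np.float32)
    if len(P)<6: return None
    (cx,cy),(a,b),_=cv2.minAreaRect(P)
    e,V=np.linalg.eigh(np.cov(P.T)); 
    return np.round([*P.mean(0),cx,cy,np.arctan(V[1,1]/V[0,1])],4),np.round([a,b],3),len(P),np.round(X[k][:,2].max(),4)
E
python3 - <<'E'
from h import *
z=np.load("/tmp/w1.npz"); m=camera_model("wrist"); X=world(z["d"],m)
for n,c in dict(red=(.547,.095),blue=(.526,.206),yellow=(.503,.311)).items():
    print(n,"tab",tab(X,c,.125,.16)); print("  upper",tab(X,c,.142,.16)); print("  disc",tab(X,c,.074,.084,.04)); print("  collar",tab(X,c,.062,.074,.045))
for n,c in dict(red=(.47,-.026)).items():
    print(n,tab(X,c,.06,.09))
z=np.load("/tmp/top0.npz"); m=camera_model("top"); X=world(z["d"],m)
for n,c in dict(red=(.47,-.026),blue=(.447,-.17),yellow=(.469,-.297)).items():
    print(n,tab(X,c,.066,.09))
E
```

```text
red tab (array([ 0.5482,  0.0945,  0.5485,  0.0923, -1.5013]), array([0.008, 0.022]), 119, np.float64(0.1538))
  upper (array([ 0.5483,  0.0931,  0.5485,  0.0923, -1.4935]), array([0.008, 0.022]), 102, np.float64(0.1538))
  disc (array([0.5483, 0.0947, 0.5492, 0.093 , 0.1604]), array([0.057, 0.056]), 753, np.float64(0.0839))
  collar (array([ 0.5476,  0.0975,  0.5491,  0.0924, -0.9753]), array([0.081, 0.081]), 794, np.float64(0.0739))
blue tab (array([0.5263, 0.1998, 0.5262, 0.1997, 1.2732]), array([0.022, 0.008]), 115, np.float64(0.1542))
  upper (array([0.5263, 0.1998, 0.5262, 0.1997, 1.2722]), array([0.022, 0.008]), 114, np.float64(0.1542))
  disc (array([ 0.5262,  0.2001,  0.5263,  0.2002, -0.3095]), array([0.055, 0.056]), 960, np.float64(0.0822))
  collar (array([ 0.5257,  0.2025,  0.5262,  0.2008, -0.7975]), array([0.083, 0.078]), 943, np.float64(0.0735))
yellow tab (array([0.5041, 0.3052, 0.5036, 0.3069, 1.302 ]), array([0.023, 0.008]), 235, np.float64(0.1543))
  upper (array([0.5039, 0.3061, 0.5036, 0.3071, 1.3316]), array([0.022, 0.008]), 184, np.float64(0.1543))
  disc (array([0.5045, 0.3042, 0.5039, 0.3069, 0.0384]), array([0.057, 0.057]), 1128, np.float64(0.0838))
  collar (array([ 0.5044,  0.3036,  0.5044,  0.3055, -0.1208]), array([0.082, 0.078]), 1195, np.float64(0.0738))
red (array([ 0.4696, -0.0252,  0.4688, -0.028 , -0.3195]), array([0.022, 0.046]), 388, np.float64(0.0806))
red (array([ 0.4667, -0.0244,  0.4671, -0.0246, -0.3271]), array([0.021, 0.046]), 121, np.float64(0.0829))
blue (array([ 0.4459, -0.169 ,  0.4469, -0.17  ,  0.2414]), array([0.046, 0.023]), 131, np.float64(0.084))
yellow (array([ 0.4669, -0.2947,  0.4674, -0.2957, -0.2892]), array([0.023, 0.046]), 133, np.float64(0.0821))
```

apply_moves(commands=[2.0, -3.0, -4, 0, 0, -0.018, 5, 0, 0, -5, 0, 0, 0, 5, 0, 0, -5, 0, 0, 0, 5, 0, 0, -4, 0, 0, 0, 5, 0, 0, 0, 0, 0, 0, 5])

```text
t: 4.12
tool_pos: [0.5486, 0.0831, 0.1611]
orientation: [2.145, 2.28, 0.011]
force: [-0.4, -0.5, 0.3]
opening: 0.051
```

```bash
python3 -c "
from h import *
st()"
```

```text
t 4.12 tcp [0.5486 0.0831 0.1611] phi 0.061 z [ 0.013 -0.003 -1.   ] F [-0.4 -0.5  0.3] Tq [-0.01 -0.08  0.03] op 0.051 q [ 0.06  0.03  1.7  -0.    1.4  -0.  ]
```

apply_moves(commands=[0, 0.95, 0, 0, 0.013, 0.013, 5, 0, 0, -2.0, 0, 0, 0, 5, 0, 0, -1.5, 0, 0, 0, 5, 0, 0, 0, 0, 0, 0, 0, 0, 0, 0, 0, 0, 0, 0, 0, 0, 0, 0, 0, 0, 0, 0, 0, 0, 0, 0, 0, 0])

```text
t: 5.0
tool_pos: [0.5527, 0.0932, 0.1311]
orientation: [2.132, 2.297, 0.007]
force: [-0.2, 0.6, -0.6]
opening: 0.0149
```

```bash
python3 -c "
from h import *
st()"
```

```text
t 5.0 tcp [0.5527 0.0932 0.1311] phi 0.074 z [ 0.009 -0.002 -1.   ] F [-0.2  0.6 -0.6] Tq [-0.03  0.01 -0.  ] op 0.0149 q [ 0.08  0.07  1.71 -0.    1.35  0.  ]
```

apply_moves(commands=[-0.4, 0, -0.5, 0, 0, 0, 1.6, 0, 0, 0, 0, 0, 0, 0, 0, 0, 0, 0, 0, 0, 0, 0, 0, 0, 0, 0, 0, 0, 0, 0, 0, 0, 0, 0, 0, 0, 4, 0, 0, 0, 0, 0, 0, 5, 0, 0, 0, 0, 0, 0, 0, 0, 0, 0, 0])

```text
schema error: expected a multiple of 7 numbers
```

```bash
python3 -c "
from h import *
st()"
```

```text
t 5.0 tcp [0.5527 0.0932 0.1311] phi 0.074 z [ 0.009 -0.002 -1.   ] F [-0.2  0.6 -0.6] Tq [-0.03  0.01 -0.  ] op 0.0149 q [ 0.08  0.07  1.71 -0.    1.35  0.  ]
```

apply_moves(commands=[-0.4, 0, -0.5, 0, 0, 0, 1.6, 0, 0, 0, 0, 0, 0, 0, 0, 0, 0, 0, 0, 0, 0, 0, 0, 0, 0, 0, 0, 0, 0, 0, 4, 0, 0, 0, 0, 0, 0, 5, 0, 0, 0, 0, 0, 0, 0, 0, 0, 0, 0])

```text
t: 5.88
tool_pos: [0.5473, 0.093, 0.2172]
orientation: [2.133, 2.298, 0.005]
force: [0.7, 0.7, -0.7]
opening: 0.0081
```

```bash
python3 -c "
from h import *
st()"
```

```text
t 5.88 tcp [0.5473 0.093  0.2172] phi 0.074 z [ 0.007 -0.002 -1.   ] F [ 0.7  0.7 -0.7] Tq [-0.07 -0.1  -0.03] op 0.0081 q [ 0.08  0.    1.62 -0.    1.51  0.  ]
```

apply_moves(commands=[0, -3, 4, 0, 0, 0, 0, 0, -5, 1, 0, 0, 0, 0, 0, -5, 0, 0, 0, 0, 0, 0, -5, 0, 0, 0, 0, 0, 0, -2, 0, 0, 0, 0, 0, 0, 0, 0, 0, 0, 0, 0])

```text
t: 6.62
tool_pos: [0.5441, -0.1119, 0.2611]
orientation: [-2.134, -2.304, 0.003]
force: [0.0, 0.3, -0.9]
opening: 0.008
```

Run:
```python
from h import *
st()
p,d,m=look("wrist","w2")
for x in spot_point("peg3","wrist")[:4]:
    P=w(m,x["point"]); print("peg",np.round(P,4),proj(m,P).astype(int),round(x["conf"],2))
X=world(d,m)
# peg points: between bar and tip
for yc in (-.07,-.15,-.232,-.312):
    k=(abs(X[...,1]-yc)<.03)&(X[...,0]>.58)&(X[...,0]<.65)&(X[...,2]>.115)&(X[...,2]<.165)
    P=X[k]
    if len(P)>20:
        f=np.polyfit(P[:,0],P[:,1],1); g=np.polyfit(P[:,0],P[:,2],1); print(yc,len(P),"xmin",np.percentile(P[:,0],2),"dy/dx",f[0],"y at .61",np.polyval(f,.61),"dz/dx",g[0],"z at .62",np.polyval(g,.62))
k=(X[...,0]>.64)&(X[...,0]<.71)&(X[...,2]>.125)&(X[...,2]<.145)&(X[...,1]<0)&(X[...,1]>-.4)
P=X[k]; f=np.polyfit(P[:,1],P[:,0],1); print("bar",len(P),f,np.polyval(f,-.19),P[:,2].max())
```

```text
t 6.62 tcp [ 0.5441 -0.1119  0.2611] phi 0.076 z [-0.002 -0.001 -1.   ] F [ 0.   0.3 -0.9] Tq [-0.07 -0.12  0.01] op 0.008 q [-0.29 -0.    1.55 -0.    1.6  -0.37]
peg [ 0.6111 -0.0721  0.1452] [322 155] 0.94
peg [ 0.6095 -0.1464  0.148 ] [312 220] 0.77
-0.07 314 xmin 0.606201120485325 dy/dx 0.046250891774857784 y at .61 -0.06967141318620175 dz/dx -0.3494859611246443 z at .62 0.1447751574995494
-0.15 259 xmin 0.6095648759943624 dy/dx 0.05130725579350813 y at .61 -0.1489568330013601 dz/dx -0.3351899208202367 z at .62 0.14538697915664592
bar 2283 [-0.03747425  0.65984823] 0.6669683342095133 0.1401427825278355
```

View pics/w2.png

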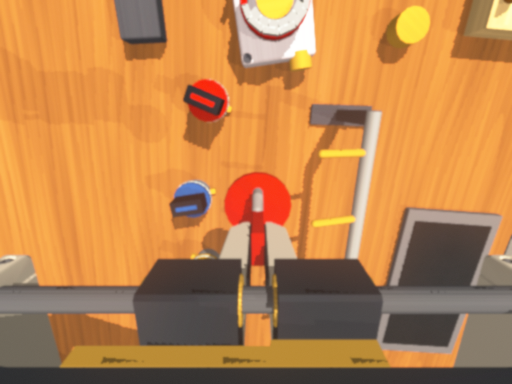

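apply_moves(commands=[3.1, 4.0, 0, 0, 0, -0.03, 0, 0, 0, -4, 0, 0, 0, 0, 0, 0, -3, 0, 0, 0, 0, 0, 0, 0, 0, 0, 0, 0, 0, 0, 0, 0, 0, 0, 0])

```text
t: 7.35
tool_pos: [0.5759, -0.0622, 0.1902]
orientation: [-2.159, -2.279, 0.001]
force: [-0.3, -0.7, -1.3]
opening: 0.0079
```

```bash
python3 -c "
from h import *
st()"
```

```text
t 7.35 tcp [ 0.5759 -0.0622  0.1902] phi 0.054 z [-0.002  0.001 -1.   ] F [-0.3 -0.7 -1.3] Tq [-0.11 -0.08  0.01] op 0.0079 q [-0.2   0.09  1.58  0.    1.47 -0.25]
```

apply_moves(commands=[0, -0.9, -1, 0, 0, -0.008, 0, 0, 0, -0.9, 0, 0, 0, 0, 0, 0, 0, 0, 0, 0, 0, 0, 0, 0, 0, 0, 0, 0])

```text
t: 7.85
tool_pos: [0.5776, -0.0724, 0.1731]
orientation: [2.17, 2.27, 0.003]
force: [0.0, 0.2, -0.8]
opening: 0.0078
```

Run:
```python
from h import *
st()
p,d,m=look("wrist","w3"); X=world(d,m)
for yc in (-.07,-.15):
    k=(abs(X[...,1]-yc)<.015)&(X[...,0]>.60)&(X[...,0]<.65)&(X[...,2]>.12)&(X[...,2]<.165)
    P=X[k]
    if len(P)>20:
        f=np.polyfit(P[:,0],P[:,1],1);print(yc,len(P),"xmin",np.percentile(P[:,0],2),"dy/dx",f[0],"y at .61",np.polyval(f,.61))
t=read_state()["tool_pos"]
k=(np.hypot(X[...,0]-t[0],X[...,1]-t[1])<.04)&(X[...,2]<t[2]-.03)&(X[...,2]>t[2]-.075)
P=X[k];print("disc",len(P),P.mean(0),P.min(0),P.max(0), np.linalg.lstsq(np.c_[P[:,:2],np.ones(len(P))],P[:,2],rcond=None)[0])
cv2.imwrite("pics/w3c.png",cv2.resize(p[100:260,200:380],None,fx=3.5,fy=3.5))
```

```text
t 7.85 tcp [ 0.5776 -0.0724  0.1731] phi 0.045 z [ 0.003  0.    -1.   ] F [ 0.   0.2 -0.8] Tq [-0.06 -0.07  0.01] op 0.0078 q [-0.21  0.1   1.6   0.    1.44 -0.26]
-0.07 797 xmin 0.6003817277638654 dy/dx 0.044498155854940005 y at .61 -0.06873113429969428
disc 2542 [ 0.57824391 -0.06284692  0.12561164] [ 0.54990752 -0.08910256  0.11762278] [ 0.61675241 -0.04050684  0.14305721] [ 0.00680657 -0.00944596  0.12108213]
```

View pics/w3c.png

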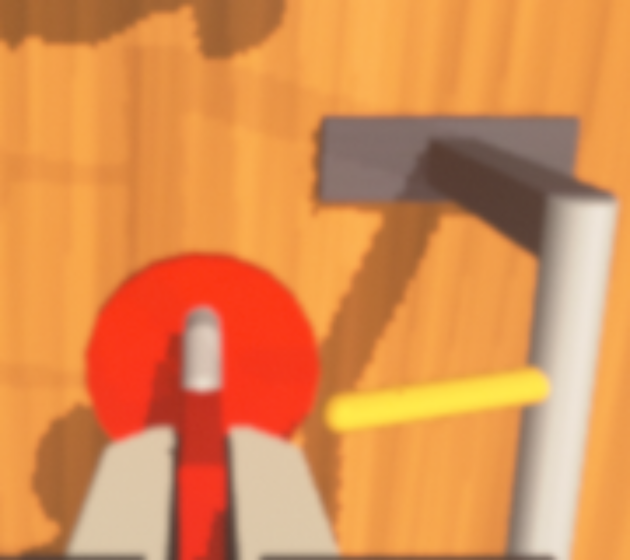

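apply_moves(commands=[1.7, 0.1, -0.15, 0, 0, 0, 0, 1.3, 0.1, -0.1, 0, 0, 0, 0, 1.0, 0.05, -0.3, 0, 0, 0, 0, 0, 0, 0, 0, 0, 0, 0, 0, 0, 0, 0, 0, 0, 0])

```text
t: 8.52
tool_pos: [0.6193, -0.0698, 0.168]
orientation: [2.169, 2.269, 0.003]
force: [0.6, 0.2, -0.4]
opening: 0.0082
```

```bash
python3 -c "
from h import *
st()"
```

```text
t 8.53 tcp [ 0.6193 -0.0698  0.168 ] phi 0.045 z [ 0.003 -0.    -1.   ] F [ 0.6  0.2 -0.4] Tq [-0.04 -0.04 -0.02] op 0.0082 q [-0.19  0.22  1.48  0.    1.44 -0.24]
```

apply_moves(commands=[0.9, 0.05, -0.35, 0, 0, 0, 0, 0.8, 0, -0.3, 0, 0, 0, 0, 0, 0, -0.5, 0, 0, 0, 0, 0, 0, 0, 0, 0, 0, 0])

```text
t: 9.02
tool_pos: [0.6369, -0.0693, 0.1555]
orientation: [2.17, 2.27, 0.003]
force: [-1.3, 0.2, -1.6]
opening: 0.0082
```

```bash
python3 -c "
from h import *
st()"
```

```text
t 9.03 tcp [ 0.6369 -0.0693  0.1555] phi 0.045 z [ 0.002  0.    -1.   ] F [-1.3  0.2 -1.6] Tq [ 0.01 -0.12  0.02] op 0.0082 q [-0.19  0.27  1.44  0.    1.42 -0.23]
```

apply_moves(commands=[0, 0, 0, 0, 0, 0, 2.2, 0, 0, 0, 0, 0, 0, 2.2, 0, 0, 4, 0, 0, 0, 2.2, 0, 0, 4, 0, 0, 0, 2.2, -3, 0.6, 3, 0, 0, 0.18, 6, -4, 1, 0, 0, 0, 0.18, 6, -4, 1, 0, 0, 0, 0.18, 6, -4, 1, 0, 0, 0, 0.18, 6])

```text
t: 10.02
tool_pos: [0.4841, -0.0332, 0.2702]
orientation: [1.2, 2.897, 0.002]
force: [-0.5, -0.4, -0.3]
opening: 0.0573
```

apply_moves(commands=[-1, 0, 0, 0, 0, 0.18, 6, 0, 0, 0, 0, 0, 0.18, 6, 0, 0, 0, 0, 0, 0, 6])

```text
t: 10.4
tool_pos: [0.4719, -0.0325, 0.2724]
orientation: [0.643, 3.065, 0.005]
force: [0.0, 0.1, 0.3]
opening: 0.0601
```

Run:
```python
from h import *
st()
p,d,m=look("wrist","w4"); X=world(d,m)
for n,c in dict(red=(.469,-.026),blue=(.447,-.17),yellow=(.469,-.297)).items(): print(n,tab(X,c,.066,.09))
p,d,m=look("top","t4"); X=world(d,m)
for n,c in dict(red=(.469,-.026),blue=(.447,-.17),yellow=(.469,-.297)).items(): print(n,tab(X,c,.066,.09,.06))
p2,d2,m2=look("scene","s4")
cv2.imwrite("pics/s4c.png",cv2.resize(p2[160:270,150:310],None,fx=4,fy=4,interpolation=2))
```

```text
t 10.4 tcp [ 0.4719 -0.0325  0.2724] phi 1.157 z [ 0.011  0.001 -1.   ] F [0.  0.1 0.3] Tq [-0.03 -0.14 -0.  ] op 0.0601 q [-0.18 -0.25  1.75  0.    1.62 -1.34]
red (array([ 0.4679, -0.0245,  0.4691, -0.0249, -0.3258]), array([0.022, 0.046]), 535, np.float64(0.0802))
blue (array([ 0.448 , -0.1677,  0.4487, -0.1699,  0.2271]), array([0.046, 0.023]), 569, np.float64(0.0799))
yellow (array([ 0.4682, -0.2927,  0.4691, -0.2954, -0.2888]), array([0.023, 0.046]), 554, np.float64(0.0799))
red (array([ 0.4613, -0.0226,  0.4616, -0.0228, -0.3092]), array([0.021, 0.034]), 93, np.float64(0.0828))
blue (array([ 0.4325, -0.1815,  0.4332, -0.1822, -0.0902]), array([0.006, 0.017]), 11, np.float64(0.0796))
yellow (array([ 0.4669, -0.2948,  0.4676, -0.2954, -0.2817]), array([0.023, 0.046]), 132, np.float64(0.0847))
```

View pics/s4c.png

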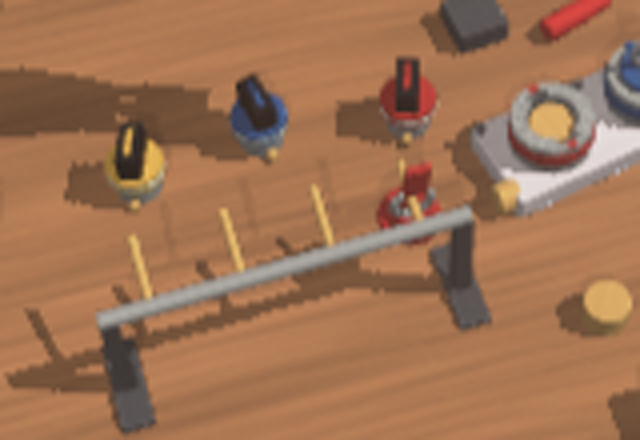

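apply_moves(commands=[-0.3, 0.8, 0, 0, 0.011, 0.089, 6, 0, 0, -5, 0, 0, 0, 6, 0, 0, -5, 0, 0, 0, 6, 0, 0, -3, 0, 0, 0, 6, 0, 0, 0, 0, 0, 0, 5, 0, 0, 0, 0, 0, 0, 5])

```text
t: 11.3
tool_pos: [0.4705, -0.0246, 0.1405]
orientation: [0.533, 3.095, 0.001]
force: [0.7, -0.9, -0.1]
opening: 0.0506
```

```bash
python3 -c "
from h import *
st()"
```

```text
t 11.3 tcp [ 0.4705 -0.0246  0.1405] phi 1.23 z [ 0.001  0.001 -1.   ] F [ 0.7 -0.9 -0.1] Tq [ 0.02 -0.18  0.  ] op 0.0506 q [-0.16 -0.17  1.93  0.    1.38 -1.39]
```

apply_moves(commands=[-0.15, 0, -4, 0, 0, 0.016, 5, 0, 0, -3, 0, 0, 0, 5, 0, 0, -1, 0, 0, 0, 5, 0, 0, 0, 0, 0, 0, 5, 0, 0, 0, 0, 0, 0, 5])

```text
t: 11.92
tool_pos: [0.4767, -0.0259, 0.0689]
orientation: [0.51, 3.084, 0.001]
force: [1.2, 1.1, 0.1]
opening: 0.0501
```

```bash
python3 -c "
from h import *
st()"
```

```text
t 11.93 tcp [ 0.4767 -0.0259  0.0689] phi 1.243 z [ 0.016 -0.002 -1.   ] F [1.2 1.1 0.1] Tq [ 0.01 -0.2  -0.01] op 0.0501 q [-0.16 -0.09  2.    0.    1.22 -1.41]
```

apply_moves(commands=[-0.7, 0.1, -0.6, 0, 0.016, 0, 5, 0, 0, -0.8, 0, 0, 0, 5, -0.15, 0, -0.4, 0, 0, 0, 5, 0, 0, 0, 0, 0, 0, 5])

```text
t: 12.42
tool_pos: [0.4689, -0.025, 0.0518]
orientation: [0.513, 3.097, -0.003]
force: [-0.0, -0.0, 0.2]
opening: 0.0501
```

```bash
python3 -c "
from h import *
st()"
```

```text
t 12.43 tcp [ 0.4689 -0.025   0.0518] phi 1.243 z [ 0.002 -0.002 -1.   ] F [-0.  -0.   0.2] Tq [ 0.02 -0.16 -0.01] op 0.0501 q [-0.16 -0.08  2.02 -0.    1.2  -1.4 ]
```

apply_moves(commands=[0, 0, 0, 0, 0, 0, 0, 0, 0, 0, 0, 0, 0, 0, 0, 0, 0, 0, 0, 0, 0, 0, 0, 0, 0, 0, 0, 0, 0, 0, 4, 0, 0, 0, 0, 0, 0, 5, 0, 0, 0, 0, 0, 0, 5, 0, 0, 0.17, 0, 2, 4, 0, 0, 0, 0.17, 0], squeeze=45)

```text
t: 13.42
tool_pos: [0.4856, 0.0142, 0.1935]
orientation: [0.026, -3.138, 0.008]
force: [2.1, 0.6, -3.9]
opening: 0.0215
```

apply_moves(commands=[2, 4, 0, 0, 0, 0.13, 0, 2, 3, 0, 0, 0, 0, 0, 1, 0, 0, 0, 0, 0, 0, 0, 0, 0, 0, 0, 0, 0])

```text
t: 13.92
tool_pos: [0.5365, 0.088, 0.1925]
orientation: [0.244, -3.127, 0.008]
force: [-0.6, 0.6, -4.2]
opening: 0.0215
```

Run:
```python
from h import *
st()
p,d,m=look("wrist","w5"); X=world(d,m)
print("collar",tab(X,(.5485,.0925),.062,.074,.045))
cv2.imwrite("pics/w5c.png",cv2.resize(p[60:330,100:420],None,fx=2.4,fy=2.2,interpolation=2))
```

```text
t 13.93 tcp [0.5365 0.088  0.1925] phi 1.726 z [-0.004 -0.005 -1.   ] F [-0.6  0.6 -4.2] Tq [ 0.04 -0.1  -0.08] op 0.0215 q [ 0.07 -0.    1.68 -0.01  1.47 -1.65]
collar (array([0.5288, 0.0974, 0.5346, 0.0963, 1.5253]), array([0.081, 0.052]), 1253, np.float64(0.0724))
```

View pics/w5c.png

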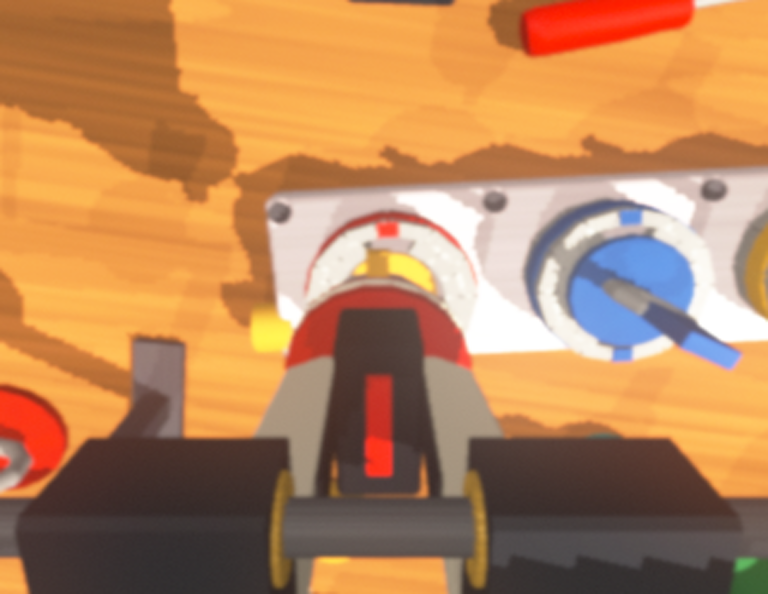

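apply_moves(commands=[1.2, 0.4, 0, 0, 0, 0.049, 0, 0, 0, -3, 0, 0, 0, 0, -0.2, 0, -1.5, 0, 0, 0, 0, 0, 0, 0, 0, 0, 0, 0, 0, 0, 0, 0, 0, 0, 0])

```text
t: 14.6
tool_pos: [0.5444, 0.0879, 0.147]
orientation: [0.314, -3.12, 0.009]
force: [0.3, -0.0, -3.6]
opening: 0.0218
```

```bash
python3 -c "
from h import *
st()"
```

```text
t 14.6 tcp [0.5444 0.0879 0.147 ] phi 1.771 z [-0.005 -0.006 -1.   ] F [ 0.3 -0.  -3.6] Tq [ 0.1  -0.15  0.04] op 0.0218 q [ 0.07  0.05  1.7  -0.01  1.39 -1.7 ]
```

apply_moves(commands=[0.46, 0.46, 0, 0.006, -0.005, 0.004, 0, 0, 0, -0.6, 0, 0, 0, 0, 0, 0, 0, 0, 0, 0, 0])

```text
t: 14.98
tool_pos: [0.5506, 0.093, 0.1429]
orientation: [-0.321, 3.122, 0.0]
force: [-0.4, -0.6, -2.8]
opening: 0.0215
```

```bash
python3 -c "
from h import *
st()"
```

```text
t 14.97 tcp [0.5506 0.093  0.1429] phi 1.775 z [ 0.003  0.    -1.   ] F [-0.4 -0.6 -2.8] Tq [ 0.03 -0.11 -0.04] op 0.0215 q [ 0.08  0.06  1.7   0.    1.38 -1.7 ]
```

Descend into the notches with small steps, correcting x drift.

apply_moves(commands=[-0.2, 0, -0.9, 0, 0, 0, 0, -0.05, 0, -0.9, 0, 0, 0, 0, -0.05, 0, -0.6, 0, 0, 0, 0, 0, 0, 0, 0, 0, 0, 0])

```text
t: 15.48
tool_pos: [0.5471, 0.0931, 0.1167]
orientation: [-0.321, 3.122, 0.0]
force: [0.8, 0.2, -4.0]
opening: 0.0216
```

```bash
python3 -c "
from h import *
st()"
```

```text
t 15.47 tcp [0.5471 0.0931 0.1167] phi 1.776 z [ 0.003  0.001 -1.   ] F [ 0.8  0.2 -4. ] Tq [ 0.2  -0.34 -0.01] op 0.0216 q [ 0.08  0.08  1.73  0.    1.33 -1.7 ]
```

apply_moves(commands=[0.15, 0, -0.8, 0, 0, 0, 0, 0, 0, -0.7, 0, 0, 0, 0, 0, 0, -0.5, 0, 0, 0, 0, 0, 0, 0, 0, 0, 0, 0])

```text
t: 15.98
tool_pos: [0.5497, 0.0932, 0.0992]
orientation: [-0.321, 3.12, 0.0]
force: [-5.4, -0.5, 10.1]
opening: 0.0214
```

```bash
python3 -c "
from h import *
st()"
```

```text
t 15.97 tcp [0.5497 0.0932 0.0992] phi 1.776 z [ 0.005  0.001 -1.   ] F [-5.4 -0.5 10.1] Tq [ 0.1  1.1 -0. ] op 0.0214 q [ 0.08  0.1   1.74  0.    1.29 -1.7 ]
```

apply_moves(commands=[-0.1, 0, -0.3, 0, 0, 0, 0, 0, 0, 0, 0, 0, -0.1, 0, 0, 0, 0, 0, 0, -0.17, 0])

```text
t: 16.35
tool_pos: [0.5507, 0.0936, 0.1003]
orientation: [0.111, 3.131, -0.0]
force: [-5.3, 1.5, 8.1]
opening: 0.022
```

```bash
python3 -c "
from h import *
st()"
```

```text
t 16.35 tcp [0.5507 0.0936 0.1003] phi 1.5 z [ 0.009 -0.001 -1.   ] F [-5.3  1.5  8.1] Tq [0.5  1.17 0.11] op 0.022 q [ 0.08  0.1   1.74 -0.    1.29 -1.42]
```

apply_moves(commands=[-0.15, -0.05, -0.6, 0, 0.009, 0, 0, -0.05, 0, -0.3, 0, 0, 0, 0])

```text
t: 16.6
tool_pos: [0.5509, 0.0938, 0.0955]
orientation: [0.116, 3.135, 0.001]
force: [-9.2, -1.6, 15.6]
opening: 0.0218
```

```bash
python3 -c "
from h import *
st()
s=read_state()"
```

```text
t 16.6 tcp [0.5509 0.0938 0.0955] phi 1.497 z [ 0.005  0.    -1.   ] F [-9.2 -1.6 15.6] Tq [-0.26  1.67 -0.05] op 0.0218 q [ 0.08  0.11  1.74  0.    1.29 -1.42]
```

apply_moves(commands=[-0.3, 0, -0.1, 0, 0, -0.1, 0, -0.1, 0, -0.13, 0, 0, -0.17, 0, -0.1, 0, -0.13, 0, 0, -0.17, 0])

```text
t: 16.98
tool_pos: [0.5504, 0.0945, 0.098]
orientation: [0.812, 3.02, 0.003]
force: [-3.7, 2.5, 10.2]
opening: 0.0215
```

```bash
python3 -c "
from h import *
st()
s=read_state()"
```

```text
t 16.98 tcp [0.5504 0.0945 0.098 ] phi 1.045 z [ 0.014 -0.002 -1.   ] F [-3.7  2.5 10.2] Tq [0.58 0.86 0.18] op 0.0215 q [ 0.08  0.1   1.75 -0.    1.28 -0.96]
```

apply_moves(commands=[-0.15, -0.15, -0.4, 0, 0.014, -0.15, 0, -0.1, -0.05, -0.15, 0, 0, -0.17, 0, -0.1, 0, -0.2, 0, 0, -0.17, 0])

```text
t: 17.35
tool_pos: [0.5516, 0.0947, 0.0969]
orientation: [1.544, 2.725, 0.005]
force: [-3.3, 1.0, 10.3]
opening: 0.0216
```

```bash
python3 -c "
from h import *
st()
s=read_state()"
```

```text
t 17.35 tcp [0.5516 0.0947 0.0969] phi 0.54 z [ 0.01  -0.002 -1.   ] F [-3.3  1.  10.3] Tq [0.18 0.82 0.16] op 0.0216 q [ 0.08  0.1   1.74 -0.    1.28 -0.46]
```

apply_moves(commands=[-0.2, -0.1, -0.3, 0, 0.01, -0.15, 0, -0.1, -0.05, -0.15, 0, 0, -0.12, 0])

```text
t: 17.6
tool_pos: [0.5515, 0.0946, 0.0966]
orientation: [1.911, 2.487, 0.005]
force: [-4.7, 2.3, 9.7]
opening: 0.0221
```

```bash
python3 -c "
from h import *
st()
s=read_state()"
```

```text
t 17.6 tcp [0.5515 0.0946 0.0966] phi 0.26 z [ 0.006 -0.001 -1.   ] F [-4.7  2.3  9.7] Tq [0.4  0.84 0.09] op 0.0221 q [ 0.08  0.11  1.74 -0.    1.29 -0.18]
```

apply_moves(commands=[-0.1, -0.05, -0.2, 0, 0.006, -0.07, 0, 0, 0, 0.4, 0, 0, 0, 0, 0, 0, 0.4, 0, 0, 0, 0])

```text
t: 17.98
tool_pos: [0.5517, 0.095, 0.106]
orientation: [2.004, 2.418, 0.003]
force: [-1.3, 1.7, -32.4]
opening: 0.0215
```

```bash
python3 -c "
from h import *
st()
s=read_state()"
```

```text
t 17.98 tcp [0.5517 0.095  0.106 ] phi 0.187 z [ 0.002  0.    -1.   ] F [ -1.3   1.7 -32.4] Tq [ 0.2   0.41 -0.08] op 0.0215 q [ 0.08  0.1   1.73  0.    1.31 -0.11]
```

apply_moves(commands=[0, 0, 0, 0, 0, 0, 5, 0, 0, 0, 0, 0, 0, 5, 0, 0, 4, 0, 0, 0, 5, 0, 0, 5, 0, 0, 0, 5, -1, 4, 2, 0, 0, -0.17, 5, -1, 4, 0, 0, 0, -0.17, 5, -0.3, 2, 0, 0, 0, -0.14, 5, 0, 0, 0, 0, 0, 0, 5], squeeze=25)

```text
t: 18.98
tool_pos: [0.5296, 0.1972, 0.2191]
orientation: [2.533, 1.853, 0.011]
force: [0.1, -0.2, 0.1]
opening: 0.0504
```

Run:
```python
from h import *
st()
p,d,m=look("wrist","w6"); X=world(d,m)
print("tab",tab(X,(.526,.2),.142,.16)); print("yel",tab(X,(.504,.306),.142,.16)); print("cart bar",tab(X,(.549,.0925),.118,.16))
p,d,m=look("scene","s6"); cv2.imwrite("pics/s6c.png",cv2.resize(p[140:260,160:360],None,fx=4,fy=4,interpolation=2))
```

```text
t 18.98 tcp [0.5296 0.1972 0.2191] phi -0.307 z [ 0.007  0.002 -1.   ] F [ 0.1 -0.2  0.1] Tq [-0.1  -0.09 -0.03] op 0.0504 q [ 0.27  0.03  1.59 -0.    1.51  0.57]
tab (array([0.5261, 0.2047, 0.5257, 0.2038, 1.2553]), array([0.022, 0.008]), 224, np.float64(0.1533))
yel (array([0.5031, 0.3107, 0.5023, 0.3109, 1.3181]), array([0.022, 0.008]), 349, np.float64(0.1533))
cart bar (array([ 0.5448,  0.1063,  0.5432,  0.1003, -1.5119]), array([0.038, 0.013]), 310, np.float64(0.1335))
```

View pics/s6c.png

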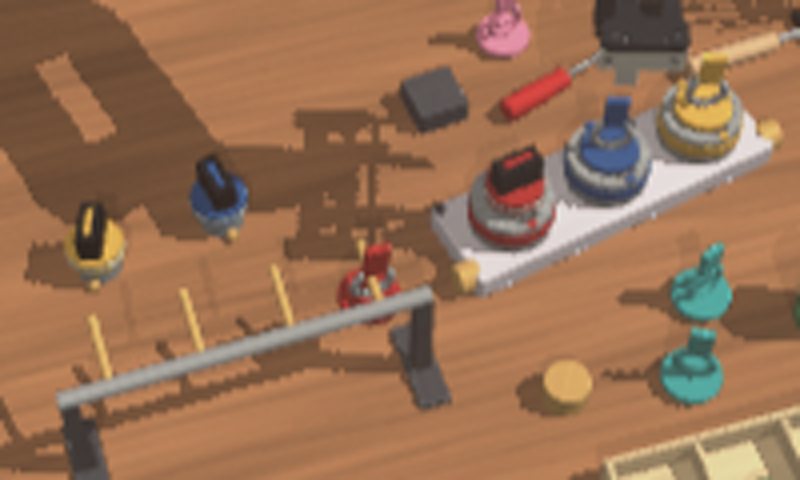

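apply_moves(commands=[-0.35, 0.55, -4, 0, 0.006, 0, 4, -0.1, 0, -3, 0, 0, 0, 4, -0.1, 0, -0.5, 0, 0, 0, 4, 0, 0, 0, 0, 0, 0, 4])

```text
t: 19.58
tool_pos: [0.5258, 0.197, 0.1428]
orientation: [2.529, 1.863, 0.003]
force: [-0.1, 0.5, 0.4]
opening: 0.0398
```

```bash
python3 -c "
from h import *
st()
s=read_state()"
```

```text
t 19.57 tcp [0.5258 0.197  0.1428] phi -0.301 z [ 0.002  0.    -1.   ] F [-0.1  0.5  0.4] Tq [-0.04 -0.05 -0.02] op 0.0398 q [ 0.27  0.07  1.69 -0.    1.38  0.57]
```

apply_moves(commands=[0.1, 0.55, -0.9, 0, 0, 0, 4, 0, 0, -0.6, 0, 0, 0, 4, 0, 0, 0, 0, 0, 0, 0, 0, 0, 0, 0, 0, 0, 0, 0, 0, 0, 0, 0, 0, 0, 0, 0, 0, 0, 0, 0, 0])

```text
t: 20.32
tool_pos: [0.5292, 0.2031, 0.1306]
orientation: [2.526, 1.863, 0.011]
force: [0.8, 0.0, -1.1]
opening: 0.0076
```

```bash
python3 -c "
from h import *
st()
s=read_state()"
```

```text
t 20.32 tcp [0.5292 0.2031 0.1306] phi -0.3 z [ 0.007  0.002 -1.   ] F [ 0.8  0.  -1.1] Tq [-0.04 -0.05 -0.03] op 0.0076 q [ 0.28  0.09  1.69 -0.    1.35  0.58]
```

apply_moves(commands=[0, 0, 5, 0, 0.007, 0, 0, 0, -1, 5, 0, 0, 0, 0, 0, -5, 1, 0, 0, 0.09, 0, 0, -5.5, 0, 0, 0, 0.09, 0, 0, -5.5, 0, 0, 0, 0.09, 0, 0, -5.5, 0, 0, 0, 0.08, 0, 0, -5.5, 0, 0, 0, 0, 0, 0.5, -4, 0, 0, 0, 0, 0])

```text
t: 21.32
tool_pos: [0.5319, -0.124, 0.2442]
orientation: [2.143, 2.294, 0.0]
force: [0.7, 0.8, -0.8]
opening: 0.0077
```

apply_moves(commands=[1.2, -1.5, -1.5, 0, 0, 0, 0, 1, 0, -1, 0, 0, 0, 0, 0, 0, 0, 0, 0, 0, 0])

```text
t: 21.7
tool_pos: [0.5541, -0.1423, 0.2184]
orientation: [2.148, 2.289, -0.0]
force: [-0.1, 0.8, -1.8]
opening: 0.008
```

Run:
```python
from h import *
st()
p,d,m=look("wrist","w7"); X=world(d,m)
for yc in (-.07,-.15,-.232,-.312):
    k=(abs(X[...,1]-yc)<.015)&(X[...,0]>.595)&(X[...,0]<.65)&(X[...,2]>.12)&(X[...,2]<.165)
    P=X[k]
    if len(P)>20:
        f=np.polyfit(P[:,0],P[:,1],1);print(yc,len(P),"xmin",np.percentile(P[:,0],2),"dy/dx",f[0],"y at .61",np.polyval(f,.61))
```

```text
t 21.7 tcp [ 0.5541 -0.1423  0.2184] phi 0.064 z [ 0.002 -0.002 -1.   ] F [-0.1  0.8 -1.8] Tq [-0.02 -0.03  0.03] op 0.008 q [-0.34  0.05  1.57 -0.    1.52 -0.4 ]
-0.07 778 xmin 0.6068784903323504 dy/dx -0.03685909672770184 y at .61 -0.06872361409353019
-0.15 362 xmin 0.6094730596312478 dy/dx 0.04792502442915664 y at .61 -0.1490273508572139
```

apply_moves(commands=[1.8, -0.85, -1.5, 0, 0, -0.019, 0, 0, 0, -2, 0, 0, 0, 0, 0, 0, -0.8, 0, 0, 0, 0, 0, 0, 0, 0, 0, 0, 0])

```text
t: 22.25
tool_pos: [0.5721, -0.1471, 0.1763]
orientation: [2.163, 2.273, 0.001]
force: [-0.4, -0.5, -0.5]
opening: 0.0078
```

Run:
```python
from h import *
st()
p,d,m=look("wrist","w8"); X=world(d,m)
t=read_state()["tool_pos"]
k=(np.hypot(X[...,0]-t[0],X[...,1]-t[1])<.04)&(X[...,2]<t[2]-.04)&(X[...,2]>t[2]-.07)
P=X[k]; P=P[abs(P[:,2]-np.median(P[:,2]))<.004]
print("disc",len(P),P.mean(0),P.min(0),P.max(0), np.linalg.lstsq(np.c_[P[:,:2],np.ones(len(P))],P[:,2],rcond=None)[0])
```

```text
t 22.25 tcp [ 0.5721 -0.1471  0.1763] phi 0.05 z [ 0.003 -0.002 -1.   ] F [-0.4 -0.5 -0.5] Tq [-0.13 -0.09 -0.01] op 0.0078 q [-0.34  0.12  1.57 -0.    1.44 -0.39]
disc 2289 [ 0.57283395 -0.14112977  0.12543291] [ 0.54478156 -0.165266    0.12149474] [ 0.60165802 -0.11943491  0.1279845 ] [ 0.00345507 -0.01629079  0.12115461]
```

apply_moves(commands=[1.7, -0.25, -0.15, 0, 0, 0, 0, 1.5, 0, -0.1, 0, 0, 0, 0, 1.0, 0.05, -0.3, 0, 0, 0, 0, 0, 0, 0, 0, 0, 0, 0])

```text
t: 22.8
tool_pos: [0.6158, -0.1491, 0.1744]
orientation: [2.159, 2.271, 0.004]
force: [0.2, -0.1, -1.4]
opening: 0.0081
```

```bash
python3 -c "
from h import *
st()
s=read_state()"
```

```text
t 22.8 tcp [ 0.6158 -0.1491  0.1744] phi 0.05 z [ 0.007 -0.003 -1.   ] F [ 0.2 -0.1 -1.4] Tq [-0.01 -0.13  0.05] op 0.0081 q [-0.32  0.23  1.45 -0.    1.45 -0.37]
```

apply_moves(commands=[1.2, 0.05, -0.5, 0, 0.006, 0, 0, 1.0, 0, -0.4, 0, 0, 0, 0, 0, 0, -0.5, 0, 0, 0, 0, 0, 0, 0, 0, 0, 0, 0])

```text
t: 23.3
tool_pos: [0.6374, -0.1486, 0.1605]
orientation: [2.162, 2.275, -0.003]
force: [-0.8, 0.6, -0.6]
opening: 0.008
```

```bash
python3 -c "
from h import *
st()
s=read_state()"
```

```text
t 23.3 tcp [ 0.6374 -0.1486  0.1605] phi 0.051 z [ 0.001 -0.004 -1.   ] F [-0.8  0.6 -0.6] Tq [-0.   -0.07 -0.04] op 0.008 q [-0.31  0.31  1.39 -0.    1.44 -0.36]
```

apply_moves(commands=[0, 0, -0.15, 0, 0, 0, 2.2, 0, 0, 0, 0, 0, 0, 2.2, 0, 0, 4, 0, 0, 0, 2.2, 0, 0, 4, 0, 0, 0, 2.2, -3.5, 0, 3, 0, 0, 0.18, 6, -4.5, -0.5, 0, 0, 0, 0.18, 6, -4.5, -0.5, 0, 0, 0, 0.18, 6, -4, -0.5, 0, 0, 0, 0.18, 6])

```text
t: 24.3
tool_pos: [0.4687, -0.1638, 0.2734]
orientation: [1.188, 2.899, -0.005]
force: [0.6, -0.3, -0.1]
opening: 0.0568
```

apply_moves(commands=[-1, -0.5, 0, 0, 0, 0.18, 6, 0, 0, 0, 0, 0, 0.18, 6, 0, 0, 0, 0, 0, 0.18, 6, 0, 0, 0, 0, 0, 0.18, 6, 0, 0, 0, 0, 0, 0.18, 6, 0, 0, 0, 0, 0, 0.14, 6, 0, 0, 0, 0, 0, 0, 6])

```text
t: 25.18
tool_pos: [0.4558, -0.17, 0.2779]
orientation: [-0.459, 3.09, -0.0]
force: [0.7, -0.3, 0.8]
opening: 0.0599
```

Run:
```python
from h import *
st()
p,d,m=look("wrist","w9"); X=world(d,m)
r=spot_point("cart_blue","wrist"); print([(np.round(w(m,x["point"]),3),round(x["conf"],2)) for x in r])
for n,c in dict(blue=(.447,-.17),yellow=(.469,-.297)).items(): print(n,tab(X,c,.066,.09,.04))
p2,d2,m2=look("scene","s9")
cv2.imwrite("pics/s9c.png",cv2.resize(p2[140:260,150:330],None,fx=4,fy=4,interpolation=2))
```

```text
t 25.18 tcp [ 0.4558 -0.17    0.2779] phi 1.866 z [ 0.017  0.002 -1.   ] F [ 0.7 -0.3  0.8] Tq [ 0.15 -0.15 -0.06] op 0.0599 q [-0.47 -0.21  1.72  0.01  1.63 -2.34]
[(array([ 0.452, -0.17 ,  0.002]), 0.94)]
blue (array([ 0.4473, -0.1706,  0.4485, -0.1702,  0.2389]), array([0.046, 0.022]), 527, np.float64(0.0802))
yellow (array([ 0.4676, -0.2949,  0.4693, -0.2963, -0.3104]), array([0.022, 0.047]), 595, np.float64(0.08))
```

View pics/s9c.png

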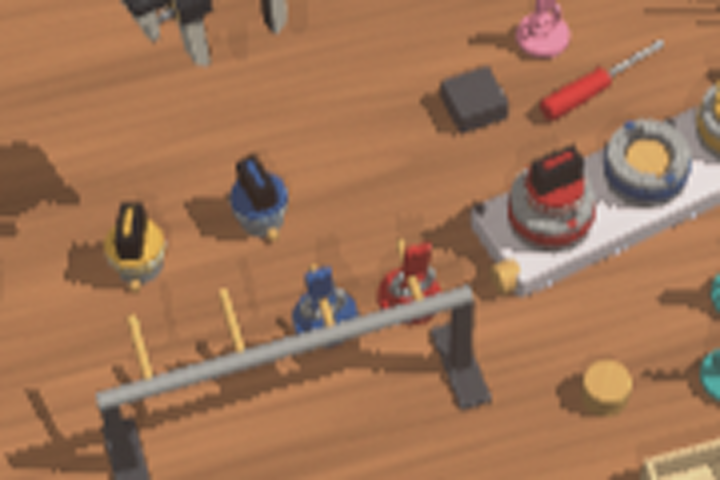

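apply_moves(commands=[-0.75, 0, -2, 0, 0.016, -0.058, 6, -0.1, 0, -5, 0, 0, 0, 6, -0.1, 0, -5, 0, 0, 0, 6, -0.15, 0, -4, 0, 0, 0, 5, -0.15, 0, -3, 0, 0, 0, 5, 0, 0, 0, 0, 0, 0, 5])

```text
t: 26.08
tool_pos: [0.4428, -0.1697, 0.0841]
orientation: [-0.343, 3.119, -0.001]
force: [0.2, -0.3, 0.6]
opening: 0.0502
```

```bash
python3 -c "
from h import *
st()
s=read_state()"
```

```text
t 26.07 tcp [ 0.4428 -0.1697  0.0841] phi 1.79 z [ 0.004 -0.    -1.   ] F [ 0.2 -0.3  0.6] Tq [ 0.05 -0.1   0.01] op 0.0502 q [-0.48 -0.11  1.98  0.    1.27 -2.27]
```

apply_moves(commands=[0.45, 0, -1.2, 0, 0.003, 0.016, 5, 0, 0, -1.3, 0, 0, 0, 5, -0.1, 0, -0.5, 0, 0, 0, 5, 0, 0, 0, 0, 0, 0, 5])

```text
t: 26.58
tool_pos: [0.4495, -0.171, 0.0563]
orientation: [-0.367, 3.114, -0.005]
force: [0.4, 0.6, -0.2]
opening: 0.0499
```

```bash
python3 -c "
from h import *
st()
s=read_state()"
```

```text
t 26.57 tcp [ 0.4495 -0.171   0.0563] phi 1.805 z [ 0.006 -0.003 -1.   ] F [ 0.4  0.6 -0.2] Tq [ 0.07 -0.15  0.  ] op 0.0499 q [-0.47 -0.06  1.99  0.    1.2  -2.28]
```

apply_moves(commands=[-0.15, 0.1, -0.5, 0, 0.005, 0, 5, 0, 0, 0, 0, 0, 0, 0, 0, 0, 0, 0, 0, 0, 0, 0, 0, 0, 0, 0, 0, 0, 0, 0, 0, 0, 0, 0, 0, 0, 0, 5, 0, 0, 0, 0, 0, 0, 5.5, 0, 0, 0, 0, 0.5, 4, 5, 0, 0, 0, 0], squeeze=45)

```text
t: 27.58
tool_pos: [0.4479, -0.1301, 0.2027]
orientation: [0.361, -3.111, -0.005]
force: [1.1, -0.3, -3.4]
opening: 0.0218
```

apply_moves(commands=[1.2, 5.5, 0, 0, 0, 0, 0, 1.2, 5.5, 0, 0, 0, 0, 0, 1.2, 5.5, 0, 0, 0, 0, 0, 1.2, 5.5, 0, 0, 0, 0, 0, 1.2, 5.5, 0, 0, 0, 0, 0, 1, 3, 0, 0, 0, 0, 0, 0, 0, 0, 0, 0, 0, 0])

```text
t: 28.45
tool_pos: [0.5193, 0.1856, 0.2057]
orientation: [0.361, -3.117, 0.001]
force: [-0.0, -0.6, -3.9]
opening: 0.0218
```

Run:
```python
from h import *
st()
p,d,m=look("wrist","w10"); X=world(d,m)
cv2.imwrite("pics/w10.png",p)
k=(np.hypot(X[...,0]-.528,X[...,1]-.202)<.055)&(X[...,2]>.06)&(X[...,2]<.078)
P=X[k];print(len(P),P.min(0),P.max(0))
```

```text
t 28.45 tcp [0.5193 0.1856 0.2057] phi 1.802 z [-0.004 -0.001 -1.   ] F [-0.  -0.6 -3.9] Tq [-0.04 -0.14 -0.06] op 0.0218 q [ 0.25  0.01  1.64 -0.    1.5  -1.55]
1770 [0.48338566 0.16166853 0.06001912] [0.54505985 0.24388971 0.07275419]
```

Run:
```python
from h import *
from scipy.optimize import least_squares
d=np.load("/tmp/w10.npz")["d"]; X=world(d,camera_model("wrist"))
k=(np.hypot(X[...,0]-.527,X[...,1]-.202)<.05)&(X[...,2]>.066)&(X[...,2]<.076)
P=X[k][:,:2]; h=cv2.convexHull(P.astype(np.float32))[:,0]; h=h[h[:,0]<.53]
r=least_squares(lambda q:np.hypot(h[:,0]-q[0],h[:,1]-q[1])-.040,[.527,.202],loss="soft_l1",f_scale=.001); print(r.x,len(h),np.round(r.fun,4))
```

```text
[0.52439255 0.20244315] 26 [ 0.0001  0.0004  0.0005  0.0002 -0.      0.0002  0.     -0.0004 -0.0006
 -0.0004 -0.      0.0001  0.0002 -0.0005  0.0004  0.0002  0.0001 -0.0002
  0.0003  0.0005 -0.0004  0.0003  0.0001 -0.0001 -0.0002  0.0002]
```

apply_moves(commands=[0.65, 1.6, 0, 0, -0.004, -0.027, 0, 0, 0, -3, 0, 0, 0, 0, -0.1, 0, -2, 0, 0, 0, 0, 0, 0, 0, 0, 0, 0, 0])

```text
t: 29.0
tool_pos: [0.5236, 0.1959, 0.1534]
orientation: [0.31, -3.123, 0.006]
force: [-0.3, -1.4, -2.4]
opening: 0.0218
```

```bash
python3 -c "
from h import *
st()
s=read_state()"
```

```text
t 29.0 tcp [0.5236 0.1959 0.1534] phi 1.769 z [-0.003 -0.004 -1.   ] F [-0.3 -1.4 -2.4] Tq [ 0.11 -0.12 -0.04] op 0.0218 q [ 0.27  0.06  1.68 -0.    1.4  -1.5 ]
```

apply_moves(commands=[0.2, 0.65, -0.6, 0.004, -0.003, 0.006, 0, 0, 0, -0.7, 0, 0, 0, 0, 0, 0, 0, 0, 0, 0, 0])

```text
t: 29.38
tool_pos: [0.5268, 0.2017, 0.1417]
orientation: [-0.318, 3.122, 0.001]
force: [-0.3, 0.1, -3.8]
opening: 0.022
```

```bash
python3 -c "
from h import *
st()
s=read_state()"
```

```text
t 29.38 tcp [0.5268 0.2017 0.1417] phi 1.774 z [ 0.003  0.001 -1.   ] F [-0.3  0.1 -3.8] Tq [ 0.08 -0.13  0.06] op 0.022 q [ 0.27  0.08  1.68 -0.    1.37 -1.5 ]
```

apply_moves(commands=[-0.1, 0.1, -0.9, 0, 0, 0, 0, -0.05, 0, -0.9, 0, 0, 0, 0, -0.05, 0, -0.5, 0, 0, 0, 0, 0, 0, 0, 0, 0, 0, 0])

```text
t: 29.88
tool_pos: [0.5247, 0.2029, 0.1174]
orientation: [-0.318, 3.122, 0.001]
force: [-0.6, 0.4, -2.9]
opening: 0.0217
```

```bash
python3 -c "
from h import *
st()
s=read_state()"
```

```text
t 29.88 tcp [0.5247 0.2029 0.1174] phi 1.774 z [ 0.003  0.001 -1.   ] F [-0.6  0.4 -2.9] Tq [ 0.03 -0.12  0.03] op 0.0217 q [ 0.28  0.1   1.71 -0.    1.33 -1.5 ]
```

apply_moves(commands=[0.05, 0, -0.8, 0, 0, 0, 0, -0.05, 0, -0.7, 0, 0, 0, 0, -0.05, 0, -0.6, 0, 0, 0, 0, -0.05, 0, -0.4, 0, 0, 0, 0])

```text
t: 30.38
tool_pos: [0.5263, 0.2032, 0.0961]
orientation: [-0.318, 3.116, 0.001]
force: [-5.2, -1.5, 11.7]
opening: 0.0217
```

```bash
python3 -c "
from h import *
st()
s=read_state()"
```

```text
t 30.38 tcp [0.5263 0.2032 0.0961] phi 1.774 z [ 0.009  0.002 -1.   ] F [-5.2 -1.5 11.7] Tq [-0.4   1.09 -0.02] op 0.0217 q [ 0.28  0.12  1.73 -0.    1.28 -1.5 ]
```

Deep enough; turn with push compensation.

apply_moves(commands=[-0.2, 0, -0.2, 0, 0.009, -0.15, 0, -0.1, 0, -0.15, 0, 0.002, -0.17, 0, -0.1, -0.05, -0.17, 0, 0.002, -0.17, 0])

```text
t: 30.75
tool_pos: [0.5276, 0.2035, 0.0973]
orientation: [0.469, 3.098, 0.005]
force: [-1.3, -0.3, 9.8]
opening: 0.0216
```

```bash
python3 -c "
from h import *
st()
s=read_state()"
```

```text
t 30.75 tcp [0.5276 0.2035 0.0973] phi 1.271 z [ 0.008  0.002 -1.   ] F [-1.3 -0.3  9.8] Tq [-0.12  0.35  0.11] op 0.0216 q [ 0.28  0.12  1.73 -0.    1.29 -0.99]
```

apply_moves(commands=[-0.15, -0.05, -0.35, 0, 0.008, -0.17, 0, -0.1, 0, -0.17, 0, 0.002, -0.17, 0, -0.1, -0.05, -0.2, 0, 0.002, -0.17, 0])

```text
t: 31.12
tool_pos: [0.5283, 0.2034, 0.0965]
orientation: [1.26, 2.872, 0.006]
force: [-4.4, -1.8, 12.3]
opening: 0.0215
```

```bash
python3 -c "
from h import *
st()
s=read_state()"
```

```text
t 31.12 tcp [0.5283 0.2034 0.0965] phi 0.744 z [ 0.006  0.001 -1.   ] F [-4.4 -1.8 12.3] Tq [-0.54  0.93  0.1 ] op 0.0215 q [ 0.28  0.12  1.72 -0.    1.29 -0.47]
```

apply_moves(commands=[-0.15, -0.05, -0.25, 0, 0.006, -0.17, 0, -0.1, 0, -0.17, 0, 0.002, -0.17, 0, -0.1, 0, -0.2, 0, 0.002, -0.17, 0])

```text
t: 31.5
tool_pos: [0.5283, 0.2031, 0.0961]
orientation: [1.966, 2.446, 0.005]
force: [-2.1, -1.1, 10.9]
opening: 0.0215
```

```bash
python3 -c "
from h import *
st()
s=read_state()"
```

```text
t 31.5 tcp [0.5283 0.2031 0.0961] phi 0.217 z [ 0.005  0.    -1.   ] F [-2.1 -1.1 10.9] Tq [-0.5   0.55  0.13] op 0.0215 q [ 0.28  0.13  1.72 -0.    1.29  0.06]
```

apply_moves(commands=[0, 0, 0.1, 0, 0, -0.03, 0, 0, 0, 0.4, 0, 0, 0, 0, 0, 0, 0.4, 0, 0, 0, 0])

```text
t: 31.88
tool_pos: [0.5281, 0.2029, 0.1064]
orientation: [2.007, 2.412, 0.004]
force: [9.4, 4.1, -28.0]
opening: 0.022
```

```bash
python3 -c "
from h import *
st()
s=read_state()"
```

```text
t 31.88 tcp [0.5281 0.2029 0.1064] phi 0.183 z [ 0.004 -0.001 -1.   ] F [  9.4   4.1 -28. ] Tq [ 0.52 -2.15  0.05] op 0.022 q [ 0.28  0.12  1.71 -0.    1.31  0.09]
```

apply_moves(commands=[0, 0, 0, 0, 0, 0, 5, 0, 0, 0, 0, 0, 0, 5, 0, 0, 4, 0, 0, 0, 5, 0, 0, 5, 0, 0, 0, 5, -1, 4, 2, 0, 0, -0.15, 5, -1, 4, 0, 0, 0, -0.15, 5, -0.4, 2, 0, 0, 0, -0.15, 5, 0, 0, 0, 0, 0, 0, 5], squeeze=25)

```text
t: 32.88
tool_pos: [0.5047, 0.3056, 0.221]
orientation: [2.506, 1.888, 0.011]
force: [-0.7, -0.5, -0.7]
opening: 0.05
```

Run:
```python
from h import *
st()
p,d,m=look("wrist","w11"); X=world(d,m)
print("yel",tab(X,(.504,.308),.142,.16)); print("blue bar",tab(X,(.527,.2025),.118,.14))
p,d,m=look("scene","s11"); cv2.imwrite("pics/s11c.png",cv2.resize(p[140:260,160:360],None,fx=4,fy=4,interpolation=2))
```

```text
t 32.88 tcp [0.5047 0.3056 0.221 ] phi -0.28 z [ 0.008  0.001 -1.   ] F [-0.7 -0.5 -0.7] Tq [-0.04 -0.05  0.  ] op 0.05 q [ 0.46  0.09  1.52 -0.    1.52  0.74]
yel (array([0.5026, 0.3123, 0.5023, 0.3114, 1.3384]), array([0.022, 0.008]), 210, np.float64(0.1537))
blue bar (array([ 0.5221,  0.2136,  0.5208,  0.2082, -1.4972]), array([0.04 , 0.013]), 337, np.float64(0.1335))
```

View pics/s11c.png

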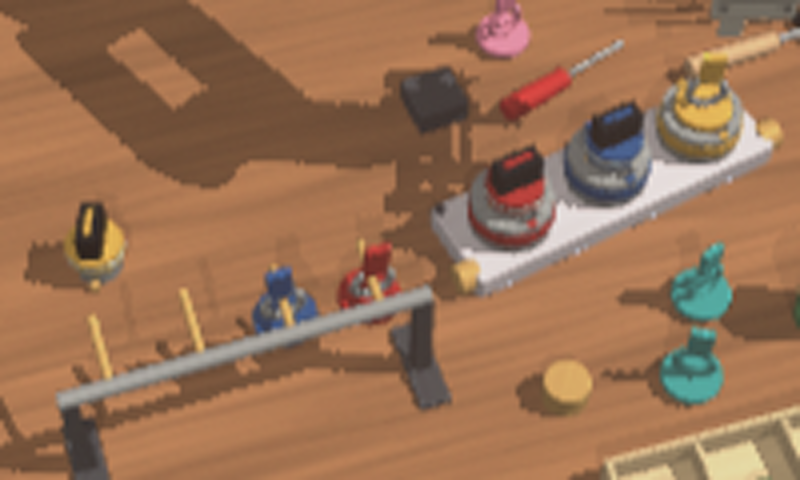

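apply_moves(commands=[0, 0.4, -4, 0, 0.006, 0.04, 4, -0.1, 0, -3, 0, 0, 0, 4, -0.1, 0, -0.7, 0, 0, 0, 4, 0, 0, 0, 0, 0, 0, 4])

```text
t: 33.48
tool_pos: [0.5049, 0.3039, 0.1429]
orientation: [2.461, 1.949, 0.004]
force: [-0.6, -0.8, 0.4]
opening: 0.0398
```

```bash
python3 -c "
from h import *
st()
s=read_state()"
```

```text
t 33.48 tcp [0.5049 0.3039 0.1429] phi -0.231 z [ 0.003  0.    -1.   ] F [-0.6 -0.8  0.4] Tq [-0.03 -0.04  0.03] op 0.0398 q [ 0.46  0.15  1.61 -0.    1.38  0.69]
```

apply_moves(commands=[-0.1, 0.5, -0.9, 0, 0, 0, 4, -0.1, 0, -0.8, 0, 0, 0, 4, -0.1, 0, -0.3, 0, 0, 0, 4, 0, 0, 0, 0, 0, 0, 0, 0, 0, 0, 0, 0, 0, 0, 0, 0, 0, 0, 0, 0, 0, 0, 0, 0, 0, 0, 0, 0])

```text
t: 34.35
tool_pos: [0.5039, 0.3099, 0.1256]
orientation: [2.46, 1.95, 0.013]
force: [0.3, -0.0, -1.3]
opening: 0.008
```

```bash
python3 -c "
from h import *
st()
s=read_state()"
```

```text
t 34.35 tcp [0.5039 0.3099 0.1256] phi -0.23 z [ 0.008  0.003 -1.   ] F [ 0.3 -0.  -1.3] Tq [-0.08 -0.06  0.03] op 0.008 q [ 0.47  0.16  1.63 -0.    1.34  0.7 ]
```

apply_moves(commands=[0, 0, 5, 0, 0.008, 0, 0, 0, -1, 5, 0, 0, 0, 0, 0.3, -5, 1, 0, 0, 0.07, 0, 0.3, -5.8, 0, 0, 0, 0.07, 0, 0.3, -5.8, 0, 0, 0, 0.07, 0, 0.3, -5.8, 0, 0, 0, 0.06, 0, 0.3, -5.8, 0, 0, 0, 0, 0, 0.5, -5.8, 0, 0, 0, 0, 0])

```text
t: 35.35
tool_pos: [0.5219, -0.0471, 0.239]
orientation: [2.156, 2.283, 0.003]
force: [0.8, 0.2, -1.2]
opening: 0.0079
```

apply_moves(commands=[0.6, -5.8, 0, 0, 0, 0, 0, 0.6, -5.8, 0, 0, 0, 0, 0, 0.6, -4.5, 0, 0, 0, 0, 0, 0.6, -1, -1, 0, 0, 0, 0, 0, 0, 0, 0, 0, 0, 0])

```text
t: 35.98
tool_pos: [0.5449, -0.2276, 0.2281]
orientation: [2.163, 2.276, 0.003]
force: [-0.1, 0.4, -0.8]
opening: 0.008
```

Run:
```python
from h import *
st()
p,d,m=look("wrist","w12"); X=world(d,m)
for yc in (-.15,-.23,-.31):
    k=(abs(X[...,1]-yc)<.015)&(X[...,0]>.60)&(X[...,0]<.65)&(X[...,2]>.12)&(X[...,2]<.165)
    P=X[k]
    if len(P)>20:
        f=np.polyfit(P[:,0],P[:,1],1);print(yc,len(P),"xmin",np.percentile(P[:,0],2),"dy/dx",f[0],"y at .615",np.polyval(f,.615))
print("yellow cart",tab(X,(.469,-.297),.066,.09,.05))
```

```text
t 35.98 tcp [ 0.5449 -0.2276  0.2281] phi 0.051 z [ 0.002  0.    -1.   ] F [-0.1  0.4 -0.8] Tq [-0.04 -0.07 -0.01] op 0.008 q [-0.48  0.1   1.5   0.    1.54 -0.53]
-0.15 696 xmin 0.6099435157757295 dy/dx -0.019533316793638456 y at .615 -0.14967359474434694
-0.23 310 xmin 0.6124890899360363 dy/dx 0.048474251226910035 y at .615 -0.22894543987212054
yellow cart (array([ 0.4703, -0.294 ,  0.4697, -0.296 , -0.313 ]), array([0.022, 0.046]), 659, np.float64(0.0802))
```

Peg1 as predicted. Go to pre-insert (0.580, −0.2305, 0.170).

apply_moves(commands=[2.8, -0.3, -2, 0, 0, -0.004, 0, 0.3, 0, -2.5, 0, 0, 0, 0, 0, 0, -0.9, 0, 0, 0, 0, 0, 0, 0, 0, 0, 0, 0])

```text
t: 36.52
tool_pos: [0.5781, -0.2243, 0.1762]
orientation: [2.158, 2.278, 0.006]
force: [-0.2, 0.4, -1.5]
opening: 0.0079
```

```bash
python3 -c "
from h import *
st()
s=read_state()"
```

```text
t 36.52 tcp [ 0.5781 -0.2243  0.1762] phi 0.054 z [ 0.006 -0.    -1.   ] F [-0.2  0.4 -1.5] Tq [-0.02 -0.13  0.03] op 0.0079 q [-0.45  0.2   1.49  0.    1.45 -0.51]
```

apply_moves(commands=[0, -0.6, -0.4, 0, 0.005, -0.006, 0, 1.6, -0.05, -0.1, 0, 0, 0, 0, 1.4, 0, -0.1, 0, 0, 0, 0, 1.0, 0.05, -0.3, 0, 0, 0, 0, 0, 0, 0, 0, 0, 0, 0])

```text
t: 37.15
tool_pos: [0.6204, -0.2319, 0.1719]
orientation: [2.164, 2.268, 0.002]
force: [0.3, 0.2, -1.6]
opening: 0.0075
```

```bash
python3 -c "
from h import *
st()
s=read_state()"
```

```text
t 37.15 tcp [ 0.6204 -0.2319  0.1719] phi 0.047 z [ 0.006 -0.004 -1.   ] F [ 0.3  0.2 -1.6] Tq [-0.03 -0.11  0.06] op 0.0075 q [-0.43  0.31  1.36 -0.    1.46 -0.48]
```

apply_moves(commands=[1.0, 0.2, -0.6, 0, 0.005, 0, 0, 0.9, 0.1, -0.5, 0, 0, 0, 0, 0, 0, -0.4, 0, 0, 0, 0, 0, 0, 0, 0, 0, 0, 0])

```text
t: 37.65
tool_pos: [0.64, -0.2287, 0.1556]
orientation: [2.167, 2.271, -0.004]
force: [-0.2, 0.4, -0.2]
opening: 0.0075
```

```bash
python3 -c "
from h import *
st()
s=read_state()"
```

```text
t 37.65 tcp [ 0.64   -0.2287  0.1556] phi 0.047 z [-0.    -0.003 -1.   ] F [-0.2  0.4 -0.2] Tq [-0.07 -0.09 -0.02] op 0.0075 q [-0.42  0.38  1.32 -0.    1.45 -0.46]
```

apply_moves(commands=[0, 0, -0.1, 0, 0, 0, 2.2, 0, 0, 0, 0, 0, 0, 2.2, 0, 0, 4, 0, 0, 0, 2.2, 0, 0, 4, 0, 0, 0, 2.2, -3.5, -1, 3, 0, 0, 0.18, 6, -4.5, -2, 0, 0, 0, 0.18, 6, -4.5, -2, 0, 0, 0, 0.18, 6, -3, -1.3, 0, 0, 0, 0.18, 6])

```text
t: 38.65
tool_pos: [0.4816, -0.2924, 0.2699]
orientation: [1.192, 2.898, -0.008]
force: [0.5, 0.0, 0.0]
opening: 0.0568
```

apply_moves(commands=[-0.5, 0, 0, 0, 0, 0.18, 6, 0, 0, 0, 0, 0, 0.18, 6, 0, 0, 0, 0, 0, 0.05, 6, 0, 0, 0, 0, 0, 0, 6])

```text
t: 39.15
tool_pos: [0.4738, -0.2947, 0.273]
orientation: [0.559, 3.077, -0.009]
force: [-0.3, 0.0, -0.5]
opening: 0.0598
```

Run:
```python
from h import *
st()
p,d,m=look("wrist","w13"); X=world(d,m)
print("yellow cart",tab(X,(.469,-.297),.066,.09,.06))
p2,d2,m2=look("scene","s13")
cv2.imwrite("pics/s13c.png",cv2.resize(p2[140:260,150:330],None,fx=4,fy=4,interpolation=2))
```

```text
t 39.15 tcp [ 0.4738 -0.2947  0.273 ] phi 1.212 z [ 0.013 -0.008 -1.   ] F [-0.3  0.  -0.5] Tq [ 0.01 -0.11  0.01] op 0.0598 q [-0.65 -0.02  1.54  0.    1.6  -1.86]
yellow cart (array([ 0.4682, -0.296 ,  0.4695, -0.2965, -0.3174]), array([0.022, 0.046]), 533, np.float64(0.0804))
```

View pics/s13c.png

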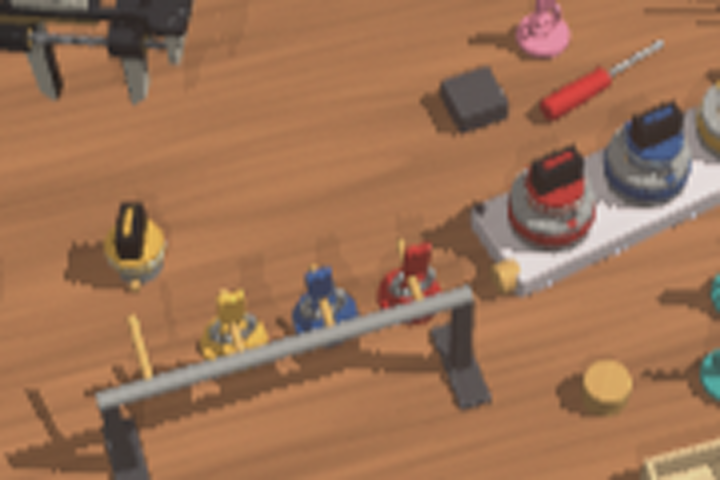

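apply_moves(commands=[-0.45, -0.2, -2, 0.007, 0.013, 0.043, 6, -0.1, 0, -5, 0, 0, 0, 6, -0.05, 0, -5, 0, 0, 0, 6, -0.1, 0, -4, 0, 0, 0, 5, -0.1, 0, -2, 0, 0, 0, 5, 0, 0, 0, 0, 0, 0, 5])

```text
t: 40.0
tool_pos: [0.466, -0.2961, 0.0895]
orientation: [0.503, 3.098, -0.004]
force: [-0.3, -0.5, 0.4]
opening: 0.0498
```

```bash
python3 -c "
from h import *
st()
s=read_state()"
```

```text
t 40.0 tcp [ 0.466  -0.2961  0.0895] phi 1.249 z [ 0.002 -0.003 -1.   ] F [-0.3 -0.5  0.4] Tq [ 0.02 -0.17  0.01] op 0.0498 q [-0.66  0.1   1.76 -0.    1.27 -1.91]
```

apply_moves(commands=[0.25, 0, -1.4, 0.003, 0.002, 0.005, 5, -0.05, 0, -1.5, 0, 0, 0, 5, -0.1, 0, -0.7, 0, 0, 0, 5, 0, 0, 0, 0, 0, 0, 5])

```text
t: 40.5
tool_pos: [0.469, -0.2973, 0.0541]
orientation: [0.496, 3.098, -0.003]
force: [-0.7, 0.4, 0.4]
opening: 0.05
```

```bash
python3 -c "
from h import *
st()
s=read_state()"
```

```text
t 40.5 tcp [ 0.469  -0.2973  0.0541] phi 1.253 z [ 0.004 -0.003 -1.   ] F [-0.7  0.4  0.4] Tq [ 0.08 -0.14  0.04] op 0.05 q [-0.66  0.15  1.78  0.    1.21 -1.91]
```

apply_moves(commands=[0, 0.05, -0.25, 0, 0.003, 0, 5, 0, 0, 0, 0, 0, 0, 0, 0, 0, 0, 0, 0, 0, 0, 0, 0, 0, 0, 0, 0, 0, 0, 0, 0, 0, 0, 0, 0, 0, 0, 5, 0, 0, 0, 0, 0, 0, 5.5, 0, 0, 0, 0, 0.1, 4, 5, 0, 0, 0.13, 0], squeeze=45)

```text
t: 41.5
tool_pos: [0.4659, -0.2564, 0.2031]
orientation: [-0.295, -3.119, -0.003]
force: [1.1, 0.6, -3.1]
opening: 0.0216
```

apply_moves(commands=[0.3, 5.7, 0, 0, 0, 0.13, 0, 0.3, 5.8, 0, 0, 0, 0.13, 0, 0.3, 5.8, 0, 0, 0, 0.1, 0, 0.3, 5.8, 0, 0, 0, 0, 0, 0.3, 5.8, 0, 0, 0, 0, 0, 0.3, 5.8, 0, 0, 0, 0, 0, 0.3, 5.8, 0, 0, 0, 0, 0, 0.5, 5, 0, 0, 0, 0, 0])

```text
t: 42.5
tool_pos: [0.4914, 0.2097, 0.2077]
orientation: [0.284, -3.129, 0.006]
force: [0.2, -1.0, -1.8]
opening: 0.0217
```

```bash
python3 -c "
from h import *
st()
s=read_state()"
```

```text
t 42.5 tcp [0.4914 0.2097 0.2077] phi 1.752 z [ 0.    -0.004 -1.   ] F [ 0.2 -1.  -1.8] Tq [ 0.02 -0.19  0.01] op 0.0217 q [ 0.31 -0.04  1.68 -0.    1.5  -1.44]
```

apply_moves(commands=[0.5, 4.5, 0, 0, 0, 0.023, 0, 0.4, 2.5, 0, 0, 0, 0, 0, 0, 1, 0, 0, 0, 0, 0, 0, 0, 0, 0, 0, 0, 0])

```text
t: 43.0
tool_pos: [0.4982, 0.2951, 0.2053]
orientation: [0.329, -3.12, 0.007]
force: [0.6, -1.0, -1.5]
opening: 0.0217
```

Run:
```python
from h import *
from scipy.optimize import least_squares
st()
p,d,m=look("wrist","w14"); X=world(d,m)
k=(np.hypot(X[...,0]-.504,X[...,1]-.310)<.05)&(X[...,2]>.066)&(X[...,2]<.076)
P=X[k][:,:2]; h=cv2.convexHull(P.astype(np.float32))[:,0]; h=h[h[:,0]<.505]
r=least_squares(lambda q:np.hypot(h[:,0]-q[0],h[:,1]-q[1])-.040,[.504,.31],loss="soft_l1",f_scale=.001); print(r.x,len(h),np.round(r.fun,4))
```

```text
t 43.0 tcp [0.4982 0.2951 0.2053] phi 1.781 z [-0.003 -0.005 -1.   ] F [ 0.6 -1.  -1.5] Tq [ 0.06 -0.18  0.05] op 0.0217 q [ 0.45  0.09  1.56 -0.    1.5  -1.33]
[0.50152265 0.31123044] 23 [ 0.0001  0.0005  0.0005  0.0005 -0.0003 -0.0001  0.0002 -0.0001 -0.0005
 -0.001   0.0002  0.0002  0.      0.     -0.     -0.0001  0.      0.0003
  0.0005 -0.0004  0.0005  0.0003 -0.0002]
```

apply_moves(commands=[0.5, 1.5, 0, 0.005, -0.003, -0.006, 0, 0, 0, -3, 0, 0, 0, 0, -0.1, 0, -2, 0, 0, 0, 0, 0, 0, 0, 0, 0, 0, 0])

```text
t: 43.55
tool_pos: [0.5045, 0.3087, 0.1556]
orientation: [-0.309, 3.123, 0.002]
force: [-0.2, -0.4, -1.9]
opening: 0.0217
```

```bash
python3 -c "
from h import *
st()
s=read_state()"
```

```text
t 43.55 tcp [0.5045 0.3087 0.1556] phi 1.768 z [ 0.003  0.002 -1.   ] F [-0.2 -0.4 -1.9] Tq [ 0.1  -0.17 -0.01] op 0.0217 q [ 0.46  0.14  1.59  0.    1.4  -1.31]
```

apply_moves(commands=[-0.1, 0.2, -1, -0.002, 0.003, 0.006, 0, 0, 0, -1, 0, 0, 0, 0, -0.05, 0, -0.8, 0, 0, 0, 0, -0.05, 0, -0.7, 0, 0, 0, 0, 0, 0, 0, 0, 0, 0, 0])

```text
t: 44.18
tool_pos: [0.5039, 0.3112, 0.1207]
orientation: [-0.318, 3.123, 0.001]
force: [0.1, 0.8, -1.8]
opening: 0.0216
```

```bash
python3 -c "
from h import *
st()
s=read_state()"
```

```text
t 44.17 tcp [0.5039 0.3112 0.1207] phi 1.774 z [ 0.002  0.001 -1.   ] F [ 0.1  0.8 -1.8] Tq [ 0.03 -0.1   0.  ] op 0.0216 q [ 0.47  0.17  1.62 -0.    1.34 -1.31]
```

Aligned at the mouth, no contact. Push in.

apply_moves(commands=[-0.05, 0, -0.9, 0, 0, 0, 0, 0, 0, -0.7, 0, 0, 0, 0, -0.05, 0, -0.7, 0, 0, 0, 0, -0.05, 0, -0.5, 0, 0.002, 0, 0])

```text
t: 44.68
tool_pos: [0.5047, 0.3118, 0.0965]
orientation: [-0.317, 3.119, 0.004]
force: [-4.4, -4.1, 12.8]
opening: 0.0219
```

```bash
python3 -c "
from h import *
st()
s=read_state()"
```

```text
t 44.67 tcp [0.5047 0.3118 0.0965] phi 1.774 z [ 0.006  0.003 -1.   ] F [-4.4 -4.1 12.8] Tq [-0.8   0.77 -0.03] op 0.0219 q [ 0.47  0.19  1.65 -0.    1.3  -1.31]
```

apply_moves(commands=[-0.2, -0.1, -0.2, 0, 0.006, -0.15, 0, -0.1, -0.05, -0.17, 0, 0.002, -0.17, 0, -0.1, -0.05, -0.2, 0, 0.002, -0.17, 0])

```text
t: 45.05
tool_pos: [0.5049, 0.312, 0.0976]
orientation: [0.469, 3.1, 0.011]
force: [-5.5, -1.0, 11.2]
opening: 0.0217
```

```bash
python3 -c "
from h import *
st()
s=read_state()"
```

```text
t 45.05 tcp [0.5049 0.312  0.0976] phi 1.271 z [ 0.008  0.006 -1.   ] F [-5.5 -1.  11.2] Tq [-0.66  0.94  0.2 ] op 0.0217 q [ 0.47  0.19  1.65  0.    1.29 -0.8 ]
```

apply_moves(commands=[-0.2, -0.1, -0.35, -0.006, 0.008, -0.17, 0, -0.1, -0.05, -0.17, 0, 0.002, -0.17, 0, -0.1, -0.05, -0.2, 0, 0.002, -0.17, 0])

```text
t: 45.42
tool_pos: [0.5044, 0.3115, 0.0971]
orientation: [1.261, 2.873, 0.004]
force: [-5.2, -2.2, 12.3]
opening: 0.0217
```

```bash
python3 -c "
from h import *
st()
s=read_state()"
```

```text
t 45.42 tcp [0.5044 0.3115 0.0971] phi 0.744 z [ 0.005  0.001 -1.   ] F [-5.2 -2.2 12.3] Tq [-0.7   0.96  0.08] op 0.0217 q [ 0.47  0.19  1.64 -0.    1.3  -0.28]
```

apply_moves(commands=[-0.2, -0.05, -0.25, -0.002, 0.006, -0.17, 0, -0.1, 0, -0.17, 0, 0.002, -0.17, 0, -0.1, 0, -0.2, 0, 0.002, -0.17, 0])

```text
t: 45.8
tool_pos: [0.5034, 0.3118, 0.0972]
orientation: [1.967, 2.448, 0.002]
force: [-2.4, -4.9, 11.9]
opening: 0.0219
```

```bash
python3 -c "
from h import *
st()
s=read_state()"
```

```text
t 45.8 tcp [0.5034 0.3118 0.0972] phi 0.217 z [ 0.002  0.    -1.   ] F [-2.4 -4.9 11.9] Tq [-1.16  0.72  0.2 ] op 0.0219 q [ 0.47  0.2   1.64 -0.    1.3   0.25]
```

apply_moves(commands=[0, 0, 0, 0, 0, -0.03, 0, 0, 0, 0.4, 0, 0, 0, 0, 0, 0, 0.4, 0, 0, 0, 0])

```text
t: 46.18
tool_pos: [0.5034, 0.3114, 0.1072]
orientation: [2.007, 2.414, 0.001]
force: [8.2, 4.5, -26.4]
opening: 0.0217
```

```bash
python3 -c "
from h import *
st()
s=read_state()"
```

```text
t 46.17 tcp [0.5034 0.3114 0.1072] phi 0.184 z [ 0.002 -0.001 -1.   ] F [  8.2   4.5 -26.4] Tq [ 0.7  -1.85  0.01] op 0.0217 q [ 0.47  0.19  1.63 -0.    1.32  0.29]
```

apply_moves(commands=[0, 0, 0, 0, 0, 0, 5, 0, 0, 0, 0, 0, 0, 5, 0, 0, 4, 0, 0, 0, 5, 0, 0, 5, 0, 0, 0, 5, -2, -3, 3, 0, 0, 0, 5, -3, -5.5, 0, 0, 0, 0, 5, -3, -5.5, 0, 0, 0, 0, 5, 0, 0, 0, 0, 0, 0, 5])

```text
t: 47.18
tool_pos: [0.4211, 0.168, 0.2304]
orientation: [2.004, 2.414, 0.004]
force: [0.9, 0.4, 0.7]
opening: 0.0503
```

Run:
```python
from h import *
st()
p,d,m=look("wrist","w15"); X=world(d,m)
for n,c in dict(red=(.5495,.0945),blue=(.527,.2025),yellow=(.504,.3105)).items(): print(n,tab(X,c,.12,.145,.03))
p,d,m=look("scene","s15"); cv2.imwrite("pics/s15c.png",cv2.resize(p[130:260,150:380],None,fx=3.4,fy=3.4,interpolation=2))
X=world(d,m)
for n,c in dict(red=(.5495,.0945),blue=(.527,.2025),yellow=(.504,.3105)).items(): print(n,tab(X,c,.12,.15,.03))
```

```text
t 47.17 tcp [0.4211 0.168  0.2304] phi 0.185 z [ 0.005 -0.001 -1.   ] F [0.9 0.4 0.7] Tq [ 0.02 -0.1  -0.07] op 0.0503 q [ 0.27 -0.29  1.86 -0.    1.56  0.08]
red (array([0.5468, 0.1157, 0.5478, 0.1147, 0.3052]), array([0.024, 0.012]), 243, np.float64(0.1331))
blue (array([ 0.5268,  0.2053,  0.5286,  0.2045, -1.3965]), array([0.022, 0.046]), 1104, np.float64(0.1344))
yellow (array([ 0.5025,  0.3126,  0.5041,  0.3127, -1.3808]), array([0.022, 0.045]), 1579, np.float64(0.1344))
red (array([ 0.555 ,  0.095 ,  0.5527,  0.0952, -1.3511]), array([0.026, 0.047]), 82, np.float64(0.1386))
blue (array([ 0.5313,  0.2029,  0.5312,  0.2049, -1.4502]), array([0.028, 0.046]), 79, np.float64(0.1388))
yellow (array([ 0.5073,  0.3107,  0.504 ,  0.3112, -1.4157]), array([0.026, 0.048]), 79, np.float64(0.1401))
```

View pics/s15c.png

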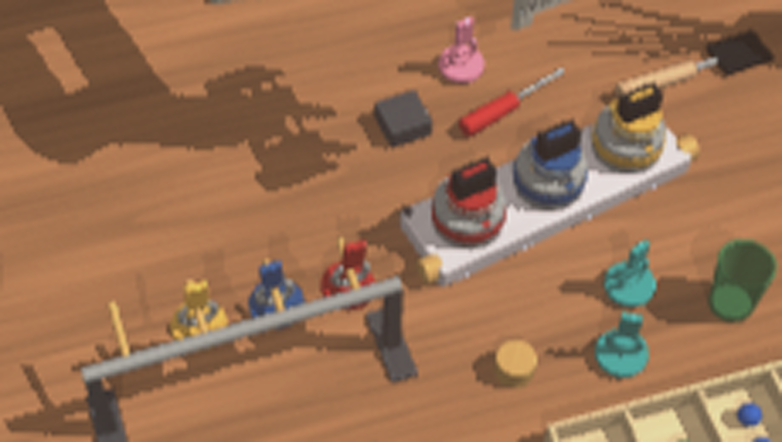

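```bash
python3 -c "
from h import *
print(close_job())"
```

```text
the job is handed in; nothing more can be done
None
```

The job is done and handed in. All three cartridges were on the bench. For each colour I hung the plug first and then locked the cartridge.

**Result:**
- The red plug hangs on peg3, the blue plug on peg2 and the yellow plug on peg1. Peg0 is empty.
- The red, blue and yellow cartridges are locked in their own ports.

**Last checks:**
- **Locking:** each cartridge resisted a 26–32 N upward pull before I let go.
- **Seating:** the tops read 0.133–0.134 m in the wrist camera. That is the seated 0.132 m plus the camera's usual 2 mm high reading.
- **Rotation:** blue and yellow measured within about 0.02 rad of the quarter turn. Red was partly hidden in that last wrist view, so its turn rests on the tool angle at release and the coarser scene camera.
- **Scene:** the last picture shows three plugs on the pegs, the gripper clear of everything, and the bystanders and pink and turquoise look-alikes in view not visibly disturbed.

**Disagreements:** the scene camera read the cartridge tops 4–6 mm higher than the wrist camera, and the first wrist look placed blue and yellow about 5 mm off in y. I corrected for the y error before gripping those plugs. I saw no cartridge knocked aside, and the run took about 47 s.

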